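# Pack flanged hubs heads and tails in a tray

### The job

Finish packing the tray: put the hub that lies on its side next to the hub already in the tray, turned upside down (flange on top), and then the hub that stands on the table, flange down, with its flange tucked under that one's flange. Push the whole row home gently, by feel, so that the hubs stand square and flat in the tray, touching one another, and the first is against the tray's stop plate, which is only lightly clamped and must not be shifted; leave the small parts lying about where they are.

Things in the scene. Friction and masses are not known exactly. Their poses are not given: they have to be found in the camera images.
- hub_a: aluminium hub like a square hat: flange 56 x 56 x 8 mm, from its middle a hub 26 x 26 mm, 42 mm high over all, 0.08 to 0.14 kg. Origin: centre of the flange's flat outer face; z points towards the hub's end (flange 0 to 8 mm, hub to 42 mm), x and y square to the flange's sides. Stands loose in the tray, flange down, 4 to 28 mm short of the stop plate.
- hub_b: a hub just like hub_a (same sizes, origin and axes), lying on its side on the table: it rests on an inner edge of its flange and on an edge of the hub's end, so z points roughly to the world's -y (within 0.4 rad) and 24 degrees below level, y points up, 24 degrees off vertical, and x is level. Its flange's centre is 29 mm above the table. Loose.
- hub_c: a hub just like hub_a (same sizes, origin and axes), standing on the table, flange down, turned up to 0.4 rad from the world's axes. Loose.
- stop_face (a point): foot of the middle of the stop plate's face, on the tray's floor, 6 mm above the table. The plate, 44 mm high, is clamped in a fixed steel channel and slips at 12 N; the row slides at under 6 N. Floor: at least 166 mm along -y to the open end, lips 6 mm high at x = +-31 mm; z up. Packed tight, hub origins lie 41 mm apart: y = -28 (hub_a), -69 (hub_b, origin 42 mm above the floor), -110 mm (hub_c).
- gauge_block: bystander: steel gauge block, 25 x 46 x 16 mm; origin at the centre of its underside
- shim: bystander: aluminium shim plate with a slot, 28 x 40 x 8 mm; origin at the centre of its underside
- insert: bystander: white plastic insert, 30 x 44 x 18 mm; origin at the centre of its underside
- screw: bystander: black cap screw standing on its head, 16 mm wide, 28 mm high; origin at the centre of its underside
Not all that is in view belongs to the job. What is shaped like the hub_c but brown or orange is not meant.

How it is judged:
By the outcome, as a careful person would: the job done as asked, in the order asked, and still so for the second after the job is handed in, with the robot touching nothing.
It also fails if it takes over 51 s, if anything falls off the work surface, if the arm or the gripper's body presses on something with over 40 N, if the wrist force passes 120 N, or if a joint passes its speed limit or range.

### The arm

A 6-joint arm with a two-finger parallel gripper is mounted at the origin on a cart in front of the work surface, level with it; the furniture and walls round the work are solid. World frame = base frame: x ahead of the robot, y to its left, z up, the work surface at z = 0. Lengths are in m, angles in rad, forces in N, time in s.
With the tool pointing down it reaches from about 0.25 to 0.775 m from the base axis. Payload 4 kg.
Tool frame: the origin (TCP) lies on the centre line of the jaws, within the pads' length; the fingertips stand 25 mm ahead of it and the grasp point (between the pads) lies 6 mm ahead of it; z points along the fingers, y is the line along which they close (so a half turn about z gives the same grasp; the last joint's range is limited). The gripper opens to 94 mm and grips with 3 to 60 N. Pads are 16 mm wide; open, the fingers measure 119 mm over their backs; the gripper's body (75 mm by 177 mm) begins 78 mm behind the grasp point.
Start: joints at [1.087, 0.087, 1.371, -0, 1.684, -0.103], TCP at [0.204, 0.511, 0.196] pointing down, gripper open.
Joint ranges: [-3.1, 3.1], [-0.76, 2.03], [0.27, 2.55], [-1.08, 4.22], [0.17, 2.65], [-2.57, 2.57]. Speed limits (rad/s): [2.79, 2.79, 3.14, 3.14, 3.14, 3.14].

### API

Orientations are given as [roll, pitch, yaw] about the fixed x, y, z axes, in that order (R = Rz(yaw) Ry(pitch) Rx(roll)).
In Python, from bench import robot, imaging gives the robot as it stands. The module is installed in compiled form; this text tells all that it offers.
- The arm moves only by the tool drive_tool, never from a script. Its argument "series" is a list of rows, each a list of 3 entries, a list of its own where there are three numbers: the finger opening in m, from 0 to 0.094, then the shift along the tool's x, y, z in m, then the turn, a rotation vector about the tool's x, y, z in rad. A call has 1 to 5 rows; each row is the pose to reach, as a shift and turn from the pose commanded when the call began, along the tool's axes at that moment; what a row does not reach only later rows make up. A row lasts 1/8 s, in which the tool goes at most 62.5 mm and 10.7 degrees, less where a joint would pass 70% of its speed; a pose out of reach is approached as far as the arm can. A call with a gripper value outside its range is refused whole. The fingers move at their own pace and stop on an object; the grip force is fixed at half the most. Time passes only in rows, so rows that repeat a pose let the fingers close. It gives the time, the measured TCP pose, the force, the opening and the grip force at its end, in the units of the state.
- robot.get_obs(): the state, without advancing time (a new reading comes with each control period).
- imaging.snapshot(name): name is "scene" or "top" or "wrist"; returns the picture (400x640x3 uint8, red, green, blue); there is no depth.
- imaging.get_calibration(name): a dict with "intrinsics" (3x3 intrinsics, pixels), "position" and "rotation" of the camera in the world. Camera axes: x right, y up, looking along -z (the intrinsics and any distortion apply to the point x, -y, -z); pixel columns grow to the right and rows downward; lengths in m; the calibration is good to about 2 mm. A picture is of the moment at which its call begins: read the wrist's pose just before it. get_calibration takes no time and is no camera call; for the wrist camera it gives the pose at the moment of the call.
- robot.close_job(): hands the job in; it is judged then, once.
The state is a dict: "time": time; "joint_positions": joint angles; "qvel": joint speeds; "joint_torque": joint torques, N m; "tool_pos": TCP position; "ee_rot": TCP orientation; "wrist_force": force on the tool from outside, world axes, zero at the start; "wrist_torque": the same for the moment, N m; "width": finger opening in m; "finger_force": force on a finger pad.
Only numpy, scipy, OpenCV 4.12 (cv2) and the standard library are available. Lean on these libraries where they do the work, as an engineer would, in place of code of your own. Each camera call takes 0.05 s, during which the arm holds its last target. There are 200 camera calls.

## Working session

There is one attempt and no reset: what is moved stays moved. The work goes in short steps, Python scripts to look and compute and a tool call to move; the robot and the scene stay as the last step left them, time stands still between calls to the robot, and variables do not carry over. Pictures are saved under pics/ and viewed, at most 10 in all, crops included, and the job is handed in when it is done.

Besides the shell and the picture viewer there is one more tool, called after "Call:" by a JSON object that holds its "op" and its "data", one argument or row to a line. drive_tool: Moves the arm, as the interface text tells. Its arguments: {"type":"object","properties":{"series":{"type":"array"}},"required":["series"]}

```bash
mkdir -p pics; python3 - <<'E'
from bench import robot, imaging
import cv2,numpy as np
o=robot.get_obs();print(o)
for n in("scene","top","wrist"):
    c=imaging.get_calibration(n);print(n,c)
    cv2.imwrite(f"pics/{n}0.png",imaging.snapshot(n)[:,:,::-1])
E
```

```text
{'time': 0.0, 'joint_positions': array([ 1.08691251e+00,  8.79381349e-02,  1.37225534e+00, -4.33463369e-05,
        1.68363220e+00, -1.03113622e-01]), 'qvel': array([-6.40305061e-04, -7.33156557e-04, -1.05848839e-03, -4.43176704e-05,
       -9.38470901e-05,  1.12620839e-03]), 'joint_torque': array([-5.29721983e-04, -3.40190613e+01, -3.02425539e+01,  7.16772233e-02,
        3.30985116e-02, -1.24656676e-04]), 'tool_pos': array([0.20414994, 0.510074  , 0.1945129 ]), 'ee_rot': array([-3.13936705e+00, -1.86994933e-04,  2.76081742e+00]), 'wrist_force': array([0.23832182, 0.05710782, 1.12203957]), 'wrist_torque': array([ 0.02675613,  0.00992531, -0.01050116]), 'finger_force': 0.0, 'width': 0.09381309161235869}
scene {'intrinsics': array([[445.93016421,   0.        , 325.19345221],
       [  0.        , 445.93016421, 199.36736787],
       [  0.        ,   0.        ,   1.        ]]), 'position': array([-0.09747964, -0.07073217,  0.94884398]), 'rotation': array([ 0.6443343 ,  0.01735305, -1.80170105])}
top {'intrinsics': array([[432.91157275,   0.        , 313.93953254],
       [  0.        , 432.91157275, 200.51009406],
       [  0.        ,   0.        ,   1.        ]]), 'position': array([ 0.33452708, -0.18493036,  1.18167584]), 'rotation': array([ 0.19539726, -0.01939656, -1.57788813])}
wrist {'intrinsics': array([[311.5014787 ,   0.        , 320.44571102],
       [  0.        , 311.5014787 , 200.09892699],
       [  0.        ,   0.        ,   1.        ]]), 'position': array([0.13757592, 0.53734393, 0.38256573]), 'rotation': array([-0.25185729,  0.00223231,  1.18989168])}
```

View pics/top0.png

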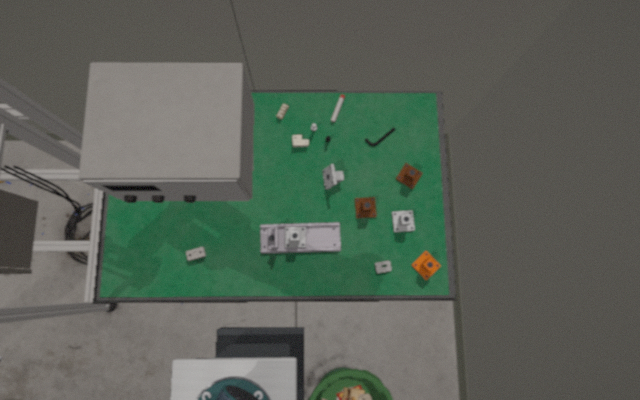

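View pics/scene0.png

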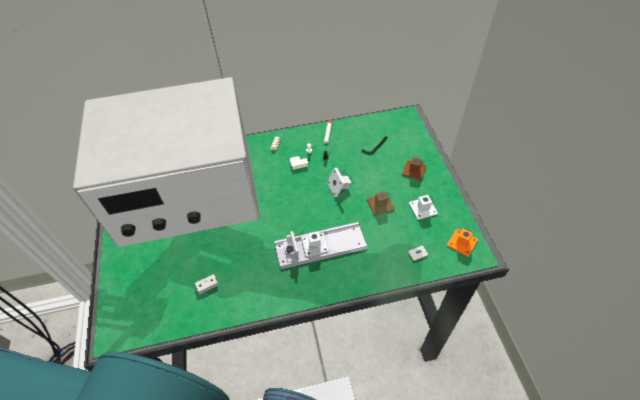

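The top view shows the tray along y with its stop plate at (268,237) and hub_a at (295,237). Candidates for hub_b: silver, on its side, (333,177). Candidates for hub_c: silver (403,220), brown (366,207), brown (409,176), orange (426,264). By the description hub_c is the silver one at (403,220). The scene view agrees: hub_c (424,207), hub_b (339,183).

```bash
cat > h.py <<'E'
import numpy as np,cv2
from scipy.spatial.transform import Rotation as R
from bench import robot, imaging
def cal(n):
    c=imaging.get_calibration(n); return c["intrinsics"],np.array(c["position"]),R.from_euler('xyz',c["rotation"]).as_matrix()
def ray(c,uv):
    K,p,M=c; d=np.array([(uv[0]-K[0,2])/K[0,0],-(uv[1]-K[1,2])/K[1,1],-1]); return p,M@d
def onz(c,uv,z):
    p,d=ray(c,uv); return p+d*(z-p[2])/d[2]
def proj(c,P):
    K,p,M=c; q=M.T@(np.asarray(P)-p); return np.array([K[0,2]+K[0,0]*q[0]/-q[2],K[1,2]-K[1,1]*q[1]/-q[2]])
def tri(*cu):
    A=np.zeros((3,3));b=np.zeros(3)
    for c,uv in cu:
        p,d=ray(c,uv);d/=np.linalg.norm(d);Q=np.eye(3)-np.outer(d,d);A+=Q;b+=Q@p
    return np.linalg.solve(A,b)
E
python3 - <<'E'
from h import *
T=cal("top");S=cal("scene");np.set_printoptions(precision=3,suppress=True)
for n,uv,z in [("a",(295,237),.048),("plate",(275,237),.05),("b",(331,177),.03),("c",(403,220),.02),("tray tl",(261,225),.006),("tray br",(341,252),.006),("tbl tl",(253,92),0),("tbl br",(450,298),0),("dark",(262,330),0)]: print(n,onz(T,uv,z))
for n,a,b in [("dev near-right top",(242,64),(236,80)),("dev far",(240,182),(244,148)),("devleft",(90,64),(85,103)),("devlowleft",(80,180),(82,182))]: print(n,tri((T,a),(S,b)))
W=cal("wrist");o=robot.get_obs();Rt=R.from_euler('xyz',o["ee_rot"]).as_matrix()
print(Rt,"cam in tool",Rt.T@(W[1]-o["tool_pos"]),"\n",Rt.T@W[2])
print(proj(T,o["tool_pos"]),proj(S,o["tool_pos"]),proj(T,[0,0,.2]))
top=cv2.imread("pics/top0.png");sc=cv2.imread("pics/scene0.png")
a=cv2.resize(top[140:290,245:445],None,fx=4,fy=4,interpolation=cv2.INTER_CUBIC);cv2.imwrite("pics/topc.png",a)
E
```

```text
a [ 0.461 -0.158  0.048]
plate [ 0.461 -0.106  0.05 ]
b [ 0.628 -0.256  0.03 ]
c [ 0.509 -0.451  0.02 ]
tray tl [ 0.499 -0.064  0.006]
tray br [ 0.425 -0.282  0.006]
tbl tl [ 0.892 -0.034  0.   ]
tbl br [ 0.301 -0.572  0.   ]
dark [ 0.223 -0.071  0.   ]
dev near-right top [ 0.85  -0.043  0.236]
dev far [ 0.551 -0.045  0.292]
devleft [0.848 0.316 0.239]
devlowleft [0.56  0.288 0.274]
[[-0.928  0.372 -0.001]
 [ 0.372  0.928 -0.001]
 [ 0.    -0.002 -1.   ]] cam in tool [ 0.072  0.    -0.188] 
 [[-0.     0.968  0.249]
 [ 1.     0.     0.   ]
 [ 0.     0.249 -0.968]]
[-18.605 350.468] [-66.111 407.786] [216.351 451.945]
```

View pics/topc.png

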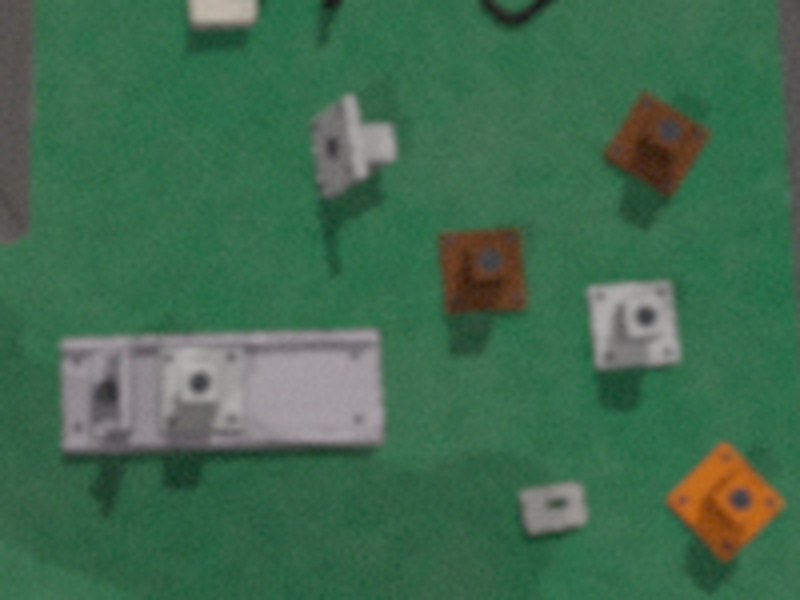

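hub_a, hub_b and hub_c are confirmed in the crop: silver at (200,400), (350,145) and (635,325). The brown and orange look-alikes are ignored. I'll go round the instrument box to a viewing pose.

Call:
{"op": "drive_tool", "data": {
  "series": [
    [0.094,[-0.04,-0.035,-0.05],[0,0,0.18]],
    [0.094,[-0.085,-0.07,-0.055],[0,0,0.36]],
    [0.094,[-0.13,-0.11,-0.055],[0,0,0.54]],
    [0.094,[-0.175,-0.15,-0.055],[0,0,0.72]],
    [0.094,[-0.22,-0.19,-0.055],[0,0,0.9]]
  ]
}}

```text
time: 0.78
tool_pos: [0.3384, 0.2506, 0.2505]
ee_rot: [3.141, 0.0, 1.855]
wrist_force: [0.8, 0.6, 0.1]
width: 0.0943
finger_force: 0.0
```

Call:
{"op": "drive_tool", "data": {
  "series": [
    [0.094,[-0.055,0.0,0],[0,0,0.1]],
    [0.094,[-0.11,0.0,0],[0,0,0.2]],
    [0.094,[-0.165,0.0,0],[0,0,0.285]],
    [0.094,[-0.22,0.0,0],[0,0,0.285]],
    [0.094,[-0.28,0.0,0],[0,0,0.285]]
  ]
}}

```text
time: 1.4
tool_pos: [0.4182, -0.0175, 0.2506]
ee_rot: [3.141, -0.0, 1.576]
wrist_force: [0.5, 0.1, 0.8]
width: 0.0936
finger_force: 0.0
```

Call:
{"op": "drive_tool", "data": {
  "series": [
    [0.094,[-0.06,0.01,0],[0,0,0]],
    [0.094,[-0.12,0.03,0],[0,0,0]],
    [0.094,[-0.17,0.06,0.01],[0,0,0]],
    [0.094,[-0.22,0.1,0.02],[0,0,0]],
    [0.094,[-0.24,0.12,0.03],[0,0,0]]
  ]
}}

```text
time: 2.02
tool_pos: [0.54, -0.2579, 0.2187]
ee_rot: [-3.14, -0.001, 1.573]
wrist_force: [-0.1, 0.9, 0.3]
width: 0.0942
finger_force: 0.0
```

```bash
cat > snap.py <<'E'
import sys,pickle
from h import *
n=sys.argv[1]
robot.get_obs();c=cal("wrist");im=imaging.snapshot("wrist");o=robot.get_obs()
cv2.imwrite(f"pics/{n}.png",im[:,:,::-1]);pickle.dump((c,o["tool_pos"],o["ee_rot"]),open(n+".pkl","wb"))
print(o["time"],o["tool_pos"],o["ee_rot"],o["wrist_force"])
E
python3 snap.py w1
```

```text
2.075 [ 0.54090227 -0.25919742  0.21585411] [-3.13803820e+00 -1.16403503e-03  1.57261822e+00] [ 0.74508437 -1.44800127 -0.96992932]
```

View pics/w1.png

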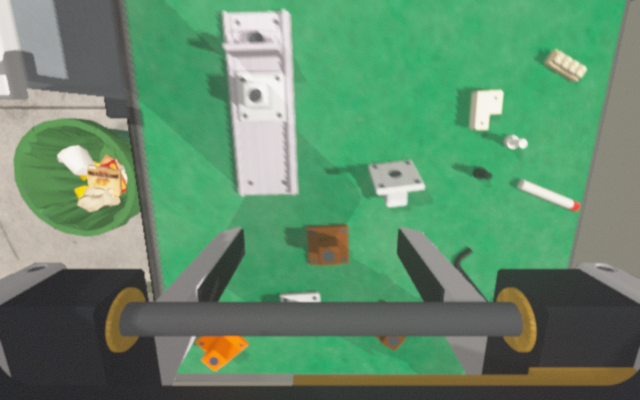

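Wrist view w1: stop plate at about (257,45), hub_a (257,95), hub_b (397,180) with its flange face towards +y and up. hub_c is at about (300,298), partly hidden by the gripper.

```bash
cat > meas.py <<'E'
import sys,pickle
from h import *
np.set_printoptions(precision=4,suppress=True)
def blobs(n,box,vmin=110,smax=60,k=4):
    im=cv2.imread(f"pics/{n}.png");x0,y0,x1,y1=box
    a=cv2.resize(im[y0:y1,x0:x1],None,fx=k,fy=k,interpolation=cv2.INTER_CUBIC)
    h=cv2.cvtColor(a,cv2.COLOR_BGR2HSV);m=((h[...,1]<smax)&(h[...,2]>vmin)).astype(np.uint8)
    cs,_=cv2.findContours(m,cv2.RETR_EXTERNAL,cv2.CHAIN_APPROX_NONE)
    cs=[c for c in cs if cv2.contourArea(c)>40*k*k]
    return [(c[:,0,:]+.5)/k-.5+[x0,y0] for c in cs]
def poly(c,e=2.):
    return cv2.approxPolyDP(c.astype(np.float32)[:,None],e,True)[:,0]
E
python3 - <<'E'
from meas import *
c,tp,er=pickle.load(open("w1.pkl","rb"))
for box in[(355,145,440,220),(215,0,305,205)]:
    for b in blobs("w1",box): print(poly(b,2).round(1).tolist())
im=cv2.imread("pics/w1.png")
a=cv2.resize(im[150:215,355:440],None,fx=5,fy=5,interpolation=cv2.INTER_CUBIC)
b=cv2.resize(im[0:205,215:305],None,fx=2.5,fy=2.5,interpolation=cv2.INTER_CUBIC)
o=np.zeros((520,660,3),np.uint8);o[:a.shape[0],:a.shape[1]]=a;o[:b.shape[0],430:430+b.shape[1]]=b;cv2.imwrite("pics/w1c.png",o)
print(onz(c,(396,174),.029))
E
```

```text
[[409.8999938964844, 159.60000610351562], [368.1000061035156, 165.39999389648438], [375.1000061035156, 192.60000610351562], [382.8999938964844, 196.39999389648438], [388.1000061035156, 207.10000610351562], [405.8999938964844, 205.10000610351562], [408.1000061035156, 191.89999389648438], [424.6000061035156, 188.60000610351562]]
[[283.6000061035156, 8.600000381469727], [278.6000061035156, 11.100000381469727], [223.39999389648438, 10.399999618530273], [220.89999389648438, 13.600000381469727], [223.10000610351562, 38.099998474121094], [221.10000610351562, 43.599998474121094], [224.89999389648438, 52.900001525878906], [236.60000610351562, 189.89999389648438], [241.10000610351562, 195.89999389648438], [298.1000061035156, 192.89999389648438], [290.8999938964844, 18.399999618530273]]
[ 0.6324 -0.2496  0.029 ]
```

View pics/w1c.png

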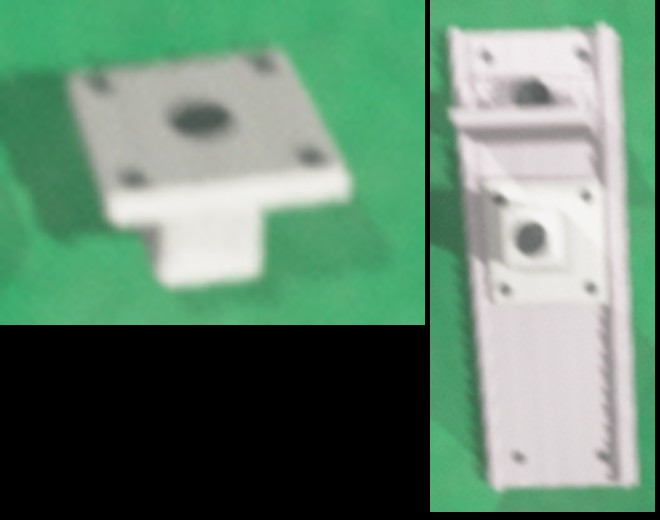

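```bash
python3 - <<'E'
from meas import *
c,tp,er=pickle.load(open("w1.pkl","rb"))
print("cam",c[1])
P=lambda uv,z:onz(c,uv,z)
tl,tr=P((376.6,190.6),.0546),P((424.6,185.6),.0546)
bl,br=P((369,164.4),.0034),P((411.6,160.4),.0034)
print("B top",tl,tr,np.linalg.norm(tr-tl),"bot",bl,br,np.linalg.norm(br-bl),"ctr",(tl+tr+bl+br)/4,"hole",P((395,173.6),.029))
for a,b in((tl,tr),(bl,br)): print("yaw",np.arctan2(*(b-a)[[1,0]]))
q=lambda x,y:((x-430)/2.5+215,y/2.5)
for n,p,z in [("trayBL",(492,487),.006),("trayBR",(637,483),.006),("trayTL floor",(460,30),.006),("lipTR",(620,30),.012),("lipBR",(637,483),.012),("lipBL",(492,487),.012),("lipTL",(448,28),.012),("plate top L",(455,130),.05),("plate top R",(592,138),.05),("A fl bl",(492,303),.014),("A br",(607,303),.014),("A tr",(603,180),.014),("A top hole",(531,238),.048)]: print(n,P(q(*p),z))
T=cal("top")
g=lambda x,y:(x/4+245-.4,y/4+140-.4)
for n,p,z in [("C top hole",(646,316),.042),("A hole",(200,383),.048),("C c1",(587,288),.008),("C c2",(670,283),.008),("C c3",(680,360),.008),("C c4",(598,369),.008),("tray",(62,340),.012),("tray",(380,330),.012),("tray",(383,445),.012)]: print("top",n,onz(T,g(*p),z))
E
```

```text
cam [ 0.5404 -0.1858  0.4067]
B top [ 0.6049 -0.2647  0.0546] [ 0.6599 -0.2587  0.0546] 0.05535285180870017 bot [ 0.6028 -0.2414  0.0034] [ 0.6577 -0.2361  0.0034] 0.05513634706464211 ctr [ 0.6313 -0.2502  0.029 ] hole [ 0.6311 -0.2491  0.029 ]
yaw 0.10966213939190103
yaw 0.09690046005421399
trayBL [ 0.4331 -0.2818  0.006 ]
trayBR [ 0.5099 -0.2794  0.006 ]
trayTL floor [ 0.4318 -0.0657  0.006 ]
lipTR [ 0.506  -0.0673  0.012 ]
lipBR [ 0.5104 -0.278   0.012 ]
lipBL [ 0.4347 -0.2804  0.012 ]
lipTL [ 0.4281 -0.0667  0.012 ]
plate top L [ 0.4389 -0.1165  0.05  ]
plate top R [ 0.4966 -0.1195  0.05  ]
A fl bl [ 0.441  -0.1874  0.014 ]
A br [ 0.4973 -0.1872  0.014 ]
A tr [ 0.4968 -0.1311  0.014 ]
A top hole [ 0.4684 -0.1596  0.048 ]
top C top hole [ 0.5099 -0.4547  0.042 ]
top A hole [ 0.4657 -0.1571  0.048 ]
top C c1 [ 0.5348 -0.4228  0.008 ]
top C c2 [ 0.5381 -0.4805  0.008 ]
top C c3 [ 0.4845 -0.4847  0.008 ]
top C c4 [ 0.4786 -0.428   0.008 ]
top tray [ 0.4996 -0.0624  0.012 ]
top tray [ 0.5056 -0.2789  0.012 ]
top tray [ 0.4273 -0.2795  0.012 ]
```

Call:
{"op": "drive_tool", "data": {
  "series": [
    [0.094,[0.015,0.03,0.025],[-0.005,-0.12,-0.03]],
    [0.094,[0.03,0.06,0.05],[-0.011,-0.24,-0.055]],
    [0.094,[0.044,0.087,0.08],[-0.018,-0.36,-0.08]],
    [0.094,[0.044,0.087,0.1],[-0.022,-0.436,-0.098]],
    [0.094,[0.044,0.087,0.1],[-0.022,-0.436,-0.098]]
  ]
}}

```text
time: 2.7
tool_pos: [0.624, -0.208, 0.1167]
ee_rot: [-3.134, 0.433, 1.682]
wrist_force: [0.3, -0.2, -0.5]
width: 0.0943
finger_force: 0.0
```

```bash
python3 snap.py w2; python3 - <<'E'
from meas import *
c,tp,er=pickle.load(open("w2.pkl","rb"))
M=R.from_euler('xyz',er).as_matrix();print(M)
h=np.array([.1,-.995,0]);k=np.array([0,0,1.]);O=np.array([.6313,-.2502,.029])
zh=.913*h-.407*k;yh=.407*h+.913*k
tcp=O+.004*zh+.003*yh-.006*M[:,2]
print("go",M.T@(tcp-tp),"hole px expect",proj(c,O))
im=cv2.imread("pics/w2.png");cv2.imwrite("pics/w2c.png",im[:400,150:600])
for b in blobs("w2",(150,0,600,400)): print(poly(b,2.5).round(0).tolist()) if len(b)<4000 else 0
E
```

```text
2.75 [ 0.62523896 -0.20968321  0.11954676] [-3.13879142  0.43469967  1.67791468] [ 0.14672152 -0.62646693  0.40520247]
[[-0.097   0.9944  0.0422]
 [ 0.9018  0.1057 -0.419 ]
 [-0.4211 -0.0025 -0.907 ]]
go [-0.0039  0.0019  0.0944] hole px expect [323.7638 201.2285]
[[162.0, 385.0], [292.0, 384.0], [294.0, 374.0], [480.0, 374.0], [486.0, 337.0], [445.0, 336.0], [450.0, 348.0], [267.0, 335.0], [155.0, 336.0]]
[[335.0, 335.0], [394.0, 335.0], [347.0, 332.0]]
[[218.0, 300.0], [243.0, 302.0], [239.0, 283.0], [229.0, 281.0]]
[[401.0, 227.0], [445.0, 289.0], [444.0, 301.0], [486.0, 302.0], [422.0, 232.0]]
[[241.0, 227.0], [217.0, 233.0], [155.0, 301.0], [198.0, 302.0], [197.0, 289.0]]
[[475.0, 212.0], [481.0, 220.0], [527.0, 242.0], [533.0, 238.0], [533.0, 230.0], [481.0, 207.0]]
[[350.0, 175.0], [295.0, 174.0], [293.0, 230.0], [353.0, 229.0]]
[[599.0, 165.0], [517.0, 268.0], [579.0, 268.0], [599.0, 280.0]]
[[479.0, 160.0], [474.0, 166.0], [477.0, 174.0], [490.0, 187.0], [498.0, 186.0], [500.0, 180.0], [493.0, 164.0], [486.0, 159.0]]
[[483.0, 101.0], [448.0, 100.0], [434.0, 142.0], [439.0, 154.0], [455.0, 156.0], [463.0, 139.0], [480.0, 137.0], [491.0, 112.0]]
[[599.0, 74.0], [592.0, 80.0], [593.0, 87.0], [599.0, 85.0]]
[[593.0, 53.0], [597.0, 61.0], [584.0, 72.0], [588.0, 79.0], [599.0, 71.0], [599.0, 58.0]]
[[150.0, -0.0], [150.0, 194.0], [189.0, 197.0], [197.0, 201.0], [203.0, 192.0], [164.0, -0.0]]
```

View pics/w2c.png

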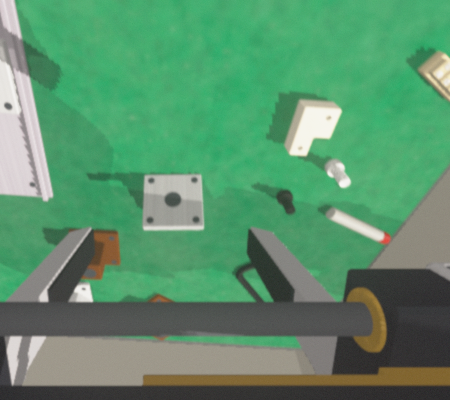

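Hole at image (323,200), as predicted, and the flange is square to the jaws. Going down, then closing.

Call:
{"op": "drive_tool", "data": {
  "series": [
    [0.094,[-0.001,0.002,0.04],[0,0,0]],
    [0.094,[-0.002,0.002,0.075],[0,0,0]],
    [0.094,[-0.002,0.002,0.093],[0,0,0]],
    [0.094,[-0.002,0.002,0.093],[0,0,0]]
  ]
}}

```text
time: 3.25
tool_pos: [0.6318, -0.2528, 0.0372]
ee_rot: [-3.141, 0.436, 1.673]
wrist_force: [-0.9, -0.3, -0.2]
width: 0.0938
finger_force: 0.0
```

Call:
{"op": "drive_tool", "data": {
  "series": [
    [0.05,[0,0,0],[0,0,0]],
    [0.05,[0,0,0],[0,0,0]],
    [0.05,[0,0,0],[0,0,0]],
    [0.05,[0,0,0],[0,0,0]]
  ]
}}

```text
time: 3.75
tool_pos: [0.6327, -0.2512, 0.0378]
ee_rot: [3.14, 0.437, 1.675]
wrist_force: [0.4, -0.9, -0.4]
width: 0.0573
finger_force: 0.0
```

Call:
{"op": "drive_tool", "data": {
  "series": [
    [0.04,[0,0,0],[0,0,0]],
    [0.04,[0,0,0],[0,0,0]],
    [0.04,[0,0,0],[0,0,0]]
  ]
}}

```text
time: 4.12
tool_pos: [0.6324, -0.2515, 0.0371]
ee_rot: [3.141, 0.436, 1.675]
wrist_force: [-0.4, -0.5, 0.2]
width: 0.0397
finger_force: 0.0
```

```bash
python3 snap.py w3; python3 -c "
import cv2;im=cv2.imread('pics/w3.png');cv2.imwrite('pics/w3c.png',im[80:340,180:470])"
```

```text
4.175 [ 0.63238021 -0.25146569  0.03715132] [3.14142285 0.43626711 1.675417  ] [-0.31032433 -0.21764012 -0.42568281]
```

View pics/w3c.png

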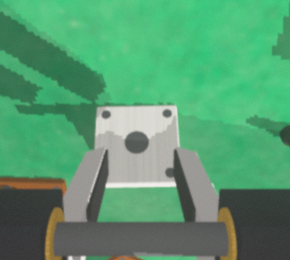

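```bash
python3 - <<'E'
from meas import *
c,tp,er=pickle.load(open("w3.pkl","rb"))
M=R.from_euler('xyz',er).as_matrix()
h=np.array([.1,-.995,0]);k=np.array([0,0,1.]);O=np.array([.6313,-.2502,.029])
zh=.913*h-.407*k;yh=.407*h+.913*k;xh=np.array([.995,.1,0])
print("hole",proj(c,O),[proj(c,O+.028*(s*xh+t*yh)) for s in(-1,1) for t in(-1,1)])
for y in(-.02,.02): print("tip",[proj(c,tp+M@[x,y,.025]) for x in(-.008,.008)])
for z in (0,.006,.025): print("axis",proj(c,tp+M@[0,0,z]))
for b in blobs("w3",(240,150,400,290)): print(poly(b,2).round(0).tolist())
print(onz(c,(316,221),.029))
E
```

```text
hole [318.6423 226.2169] [array([278.8187, 188.8118]), array([273.2592, 268.1732]), array([358.7956, 189.0954]), array([363.5865, 268.4317])]
tip [array([292.5972, 234.4707]), array([292.0965, 213.3893])]
tip [array([347.6317, 234.4755]), array([348.1195, 213.393 ])]
axis [320.0581 236.632 ]
axis [320.0718 233.3363]
axis [320.1105 224.0259]
[[399.0, 276.0], [376.0, 233.0], [359.0, 226.0], [355.0, 185.0], [287.0, 185.0], [276.0, 188.0], [273.0, 228.0], [265.0, 233.0], [242.0, 278.0], [243.0, 289.0], [265.0, 289.0], [286.0, 229.0], [288.0, 254.0], [284.0, 268.0], [356.0, 266.0], [354.0, 257.0], [345.0, 253.0], [347.0, 248.0], [353.0, 248.0], [355.0, 229.0], [375.0, 289.0], [398.0, 289.0]]
[ 0.6291 -0.2457  0.029 ]
```

The picture shows the fingers closing in front of the flange. Their visible ends, at depth 0.18 m from the camera, lie about 42 mm short of the stated fingertip, so no contact. I'll open, advance in steps and watch the force.

Call:
{"op": "drive_tool", "data": {
  "series": [
    [0.094,[0,0,0],[0,0,0]],
    [0.094,[0,0,0],[0,0,0]],
    [0.094,[0,0,0],[0,0,0]],
    [0.094,[0,0,0],[0,0,0]],
    [0.094,[0.001,-0.001,0.01],[0,0,0]]
  ]
}}

```text
time: 4.8
tool_pos: [0.6327, -0.255, 0.0286]
ee_rot: [3.139, 0.437, 1.675]
wrist_force: [-0.6, 0.1, -0.1]
width: 0.0868
finger_force: 0.0
```

Call:
{"op": "drive_tool", "data": {
  "series": [
    [0.094,[0,0,0.005],[0,0,0]],
    [0.094,[0,0,0.01],[0,0,0]],
    [0.094,[0,0,0.01],[0,0,0]]
  ]
}}

```text
time: 5.18
tool_pos: [0.6317, -0.2592, 0.0178]
ee_rot: [-3.141, 0.436, 1.676]
wrist_force: [-0.3, -0.1, 0.5]
width: 0.0939
finger_force: 0.0
```

```bash
python3 snap.py w4; python3 - <<'E'
from meas import *
print(robot.get_obs()["width"])
for b in blobs("w4",(180,130,480,300)): print(poly(b,2).round(0).tolist())
E
```

```text
5.225 [ 0.6320303  -0.25919917  0.01827804] [-3.14137405  0.43608879  1.67530113] [1.12982814 0.15893397 0.90491378]
0.09387359256536039
[[401.0, 227.0], [444.0, 288.0], [444.0, 299.0], [479.0, 299.0], [479.0, 294.0], [422.0, 232.0]]
[[240.0, 227.0], [219.0, 232.0], [180.0, 274.0], [180.0, 299.0], [198.0, 299.0], [198.0, 289.0], [237.0, 236.0]]
[[360.0, 193.0], [274.0, 196.0], [270.0, 285.0], [368.0, 283.0], [363.0, 200.0]]
```

Call:
{"op": "drive_tool", "data": {
  "series": [
    [0.094,[0,0,0.006],[0,0,0]],
    [0.094,[0,0,0.012],[0,0,0]],
    [0.094,[0,0,0.012],[0,0,0]]
  ]
}}

```text
time: 5.6
tool_pos: [0.6321, -0.2642, 0.0068]
ee_rot: [-3.14, 0.436, 1.676]
wrist_force: [-0.6, -0.0, -0.1]
width: 0.0938
finger_force: 0.0
```

Call:
{"op": "drive_tool", "data": {
  "series": [
    [0.094,[0,0,0.005],[0,0,0]],
    [0.094,[0,0,0.009],[0,0,0]],
    [0.094,[0,0,0.009],[0,0,0]]
  ]
}}

```text
time: 5.98
tool_pos: [0.6328, -0.268, -0.001]
ee_rot: [-3.141, 0.436, 1.675]
wrist_force: [0.1, 0.5, 0.1]
width: 0.0938
finger_force: 0.0
```

Call:
{"op": "drive_tool", "data": {
  "series": [
    [0.05,[0,0,0],[0,0,0]],
    [0.05,[0,0,0],[0,0,0]],
    [0.05,[0,0,0],[0,0,0]],
    [0.05,[0,0,0],[0,0,0]],
    [0.05,[0,0,0],[0,0,0]]
  ]
}}

```text
time: 6.6
tool_pos: [0.633, -0.2679, -0.0003]
ee_rot: [3.141, 0.436, 1.675]
wrist_force: [-1.9, 0.8, 0.7]
width: 0.0558
finger_force: 30.0
```

Gripped: width 55.8 mm at 30 N. The real fingers therefore sit about 42 mm behind the reported TCP along the tool axis, and I'll plan with that. Lifting straight up, then planning the flip.

Call:
{"op": "drive_tool", "data": {
  "series": [
    [0.04,[-0.01,0,-0.02],[0,0,0]],
    [0.04,[-0.022,0,-0.045],[0,0,0]],
    [0.04,[-0.034,0,-0.072],[0,0,0]],
    [0.04,[-0.034,0,-0.072],[0,0,0]]
  ]
}}

```text
time: 7.1
tool_pos: [0.6359, -0.2691, 0.0847]
ee_rot: [3.132, 0.44, 1.672]
wrist_force: [0.1, 0.4, -1.3]
width: 0.056
finger_force: 30.0
```

```bash
cat > plan.py <<'E'
from meas import *
from scipy.spatial.transform import Slerp
D=.0365
def plan(p,er,G,yaw,tilt,n):
    """rows to bring real grasp point to G; tool x azimuth yaw+pi/2; tilt>0 points fingers to +y"""
    M0=R.from_euler('xyz',er)
    M1=R.from_euler('xyz',[np.pi,0,yaw+np.pi/2])*R.from_euler('y',tilt)
    t=np.array(G)+D*M1.as_matrix()[:,2]
    sh=M0.inv().apply(t-p);rv=(M0.inv()*M1).as_rotvec()
    print("reported target",t,"shift",sh,"turn",rv,"per row mm",1e3*np.linalg.norm(sh)/n,"deg",np.degrees(np.linalg.norm(rv))/n)
    # keep the grasp point on a straight line
    g0=np.array(p)-D*M0.as_matrix()[:,2]
    for i in range(1,n+1):
        f=i/n;Mi=M0*R.from_rotvec(rv*f);pi=g0+f*(np.array(G)-g0)+D*Mi.as_matrix()[:,2]
        print(i,M0.inv().apply(pi-p).round(3).tolist(),(rv*f).round(3).tolist())
E
python3 - <<'E'
from plan import *
o=robot.get_obs();print(o["tool_pos"],o["ee_rot"],o["wrist_force"],o["width"],o["joint_positions"])
O=np.array([.470,-.208,.090]);plan(o["tool_pos"],o["ee_rot"],O-[0,.0047,.0012],.026,np.radians(41),8)
E
```

```text
[ 0.6359 -0.2691  0.0847] [3.1321 0.4398 1.6717] [ 0.116   0.4058 -1.3297] 0.05598029187144302 [-0.2773  0.3258  1.3802 -0.4217  1.2802 -0.2896]
reported target [ 0.4694 -0.1888  0.0613] shift [ 0.0975 -0.1574 -0.0214] turn [-0.0024  1.1545  0.084 ] per row mm 23.291653416709906 deg 8.290011978923111
1 [0.013, -0.02, -0.0] [-0.0, 0.144, 0.01]
2 [0.026, -0.04, -0.001] [-0.001, 0.289, 0.021]
3 [0.039, -0.059, -0.003] [-0.001, 0.433, 0.031]
4 [0.052, -0.079, -0.006] [-0.001, 0.577, 0.042]
5 [0.064, -0.099, -0.009] [-0.002, 0.722, 0.052]
6 [0.076, -0.118, -0.013] [-0.002, 0.866, 0.063]
7 [0.087, -0.138, -0.017] [-0.002, 1.01, 0.073]
8 [0.097, -0.157, -0.021] [-0.002, 1.154, 0.084]
```

Call:
{"op": "drive_tool", "data": {
  "series": [
    [0.04,[0.013,-0.02,0.0],[0,0.144,0.01]],
    [0.04,[0.026,-0.04,-0.001],[0,0.289,0.021]],
    [0.04,[0.039,-0.059,-0.003],[0,0.433,0.031]],
    [0.04,[0.052,-0.079,-0.006],[0,0.577,0.042]],
    [0.04,[0.064,-0.099,-0.009],[-0.002,0.722,0.052]]
  ]
}}

```text
time: 7.72
tool_pos: [0.5274, -0.2169, 0.06]
ee_rot: [3.135, -0.29, 1.626]
wrist_force: [0.6, 1.0, -1.6]
width: 0.0555
finger_force: 30.0
```

```bash
python3 - <<'E'
from plan import *
o=robot.get_obs();print(o["tool_pos"],o["ee_rot"],o["wrist_force"],o["width"],o["joint_positions"])
O=np.array([.470,-.208,.090]);plan(o["tool_pos"],o["ee_rot"],O-[0,.0047,.0012],.026,np.radians(41),4)
E
```

```text
[ 0.5274 -0.2169  0.06  ] [ 3.1352 -0.2903  1.6264] [ 0.5565  1.005  -1.628 ] 0.05552757122193104 [-0.6339  0.3128  1.4083  0.227   1.6024 -0.7022]
reported target [ 0.4694 -0.1888  0.0613] shift [ 0.0303 -0.0565  0.0074] turn [-0.008   0.4252  0.0275] per row mm 16.127368911445714 deg 6.103806244384178
1 [0.008, -0.014, 0.002] [-0.002, 0.106, 0.007]
2 [0.015, -0.028, 0.005] [-0.004, 0.213, 0.014]
3 [0.023, -0.042, 0.006] [-0.006, 0.319, 0.021]
4 [0.03, -0.056, 0.007] [-0.008, 0.425, 0.028]
```

Call:
{"op": "drive_tool", "data": {
  "series": [
    [0.04,[0.008,-0.014,0.002],[0,0.106,0.007]],
    [0.04,[0.015,-0.028,0.005],[-0.004,0.213,0.014]],
    [0.04,[0.023,-0.042,0.006],[-0.006,0.319,0.021]],
    [0.04,[0.03,-0.056,0.007],[-0.008,0.425,0.028]],
    [0.04,[0.03,-0.056,0.007],[-0.008,0.425,0.028]]
  ]
}}

```text
time: 8.35
tool_pos: [0.4691, -0.1899, 0.0592]
ee_rot: [-3.136, -0.713, 1.59]
wrist_force: [0.7, -0.2, -1.0]
width: 0.0558
finger_force: 30.0
```

```bash
python3 snap.py w5; python3 - <<'E'
from h import *
s=imaging.snapshot("scene")[:,:,::-1];t=imaging.snapshot("top")[:,:,::-1];w=cv2.imread("pics/w5.png")
cv2.imwrite("pics/s5.png",s);cv2.imwrite("pics/t5.png",t)
a=cv2.resize(s[190:290,250:390],None,fx=2.8,fy=2.8,interpolation=cv2.INTER_CUBIC)
b=w[60:360,150:550]
o=np.zeros((300,800,3),np.uint8);o[:280,:392]=a[:280,:392];o[:,400:]=b;cv2.imwrite("pics/m5.png",o)
E
```

```text
8.4 [ 0.47019757 -0.18973894  0.06034287] [-3.1388492  -0.71132387  1.59326187] [ 0.36011132  0.35410777 -1.90588503]
```

View pics/m5.png

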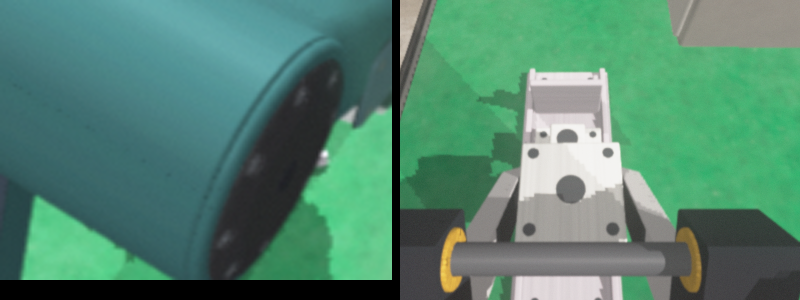

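The wrist view (right half) shows hub_b's flange level on top, hole at crop (571,188). hub_a's hole is at (567,137), ahead of it in the tray, with the stop plate at about (567,85) beyond.

```bash
python3 - <<'E'
from meas import *
c,tp,er=pickle.load(open("w5.pkl","rb"))
f=lambda x,y:(x-400+150,y+60)
O=np.array([.470,-.208,.090])
M=R.from_euler('xyz',er).as_matrix()
print("real G",tp-.0365*M[:,2], "tilt",er)
for d in([0,0,0],[-.028,.028,0],[.028,.028,0],[-.028,-.028,0],[.028,-.028,0]): print(proj(c,O+d))
g=cv2.cvtColor(cv2.imread("pics/w5.png"),cv2.COLOR_BGR2HSV)
# hole centroids
v=g[...,2]
for n,b in(("B",(300,230,340,270)),("A",(300,182,335,203))):
    x0,y0,x1,y1=b;m=v[y0:y1,x0:x1]<120;ys,xs=np.nonzero(m);print(n,xs.mean()+x0,ys.mean()+y0,xs.min()+x0,xs.max()+x0,ys.min()+y0,ys.max()+y0)
for z in(.086,.09,.094): print("B hole z",z,onz(c,f(571,188),z), "far edge", onz(c,f(523,142),z),onz(c,f(618,142),z))
print("A hole",onz(c,f(567,138),.048))
for n,p,z in(("plate far top L",(530,86),.05),("R",(603,84),.05),("plate base L",(531,112),.006),("R",(602,112),.006),("Aflange far L",(538,129),.014),("lip L far",(528,70),.012),("lip R far",(605,70),.012)): print(n,onz(c,f(*p),z))
im=cv2.imread("pics/w5.png");cv2.imwrite("pics/w5c.png",cv2.resize(im[120:310,240:400],None,fx=3.1,fy=3.1,interpolation=cv2.INTER_CUBIC))
E
```

```text
real G [ 0.4708 -0.2136  0.088 ] tilt [-3.1388 -0.7113  1.5933]
[320.4449 247.0486]
[272.4099 198.7072]
[370.9578 200.5234]
[261.9507 300.9248]
[376.6164 303.5783]
B 319.99481865284974 249.27288428324698 307 333 236 262
A 314.0 193.0 314 314 193 193
B hole z 0.086 [ 0.4703 -0.2072  0.086 ] far edge [ 0.4418 -0.1801  0.086 ] [ 0.4969 -0.179   0.086 ]
B hole z 0.09 [ 0.4703 -0.2085  0.09  ] far edge [ 0.4425 -0.1821  0.09  ] [ 0.4963 -0.181   0.09  ]
B hole z 0.094 [ 0.4703 -0.2098  0.094 ] far edge [ 0.4433 -0.184   0.094 ] [ 0.4957 -0.1829  0.094 ]
A hole [ 0.4662 -0.1578  0.048 ]
plate far top L [ 0.4362 -0.1141  0.05  ]
R [ 0.493  -0.1111  0.05  ]
plate base L [ 0.4315 -0.1108  0.006 ]
R [ 0.4961 -0.1095  0.006 ]
Aflange far L [ 0.4402 -0.1326  0.014 ]
lip L far [ 0.4259 -0.0678  0.012 ]
lip R far [ 0.4993 -0.0663  0.012 ]
```

View pics/w5c.png

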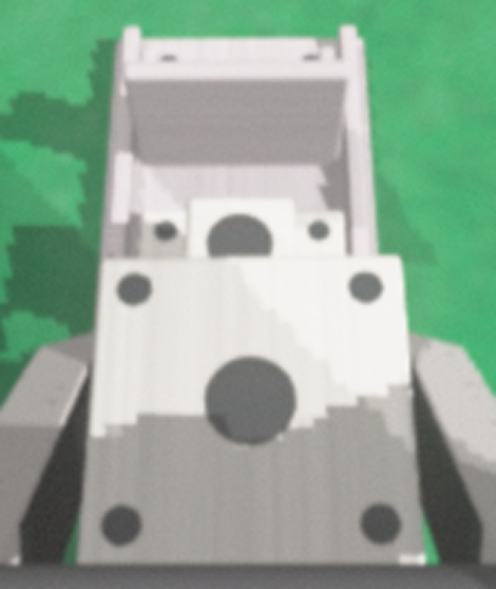

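Call:
{"op": "drive_tool", "data": {
  "series": [
    [0.04,[-0.007,-0.001,0.008],[0,0,0]],
    [0.04,[-0.014,-0.002,0.016],[0,0,0]],
    [0.04,[-0.02,-0.003,0.023],[0,0,0]],
    [0.04,[-0.021,-0.003,0.025],[0,0,0]],
    [0.04,[-0.021,-0.003,0.025],[0,0,0]]
  ]
}}

```text
time: 9.12
tool_pos: [0.4676, -0.189, 0.0289]
ee_rot: [-3.141, -0.712, 1.596]
wrist_force: [0.5, 1.0, -1.0]
width: 0.0553
finger_force: 30.0
```

Call:
{"op": "drive_tool", "data": {
  "series": [
    [0.04,[-0.0013,0,0.0015],[0,0,0]],
    [0.04,[-0.0013,0,0.0015],[0,0,0]]
  ]
}}

```text
time: 9.38
tool_pos: [0.4677, -0.1893, 0.0272]
ee_rot: [-3.142, -0.711, 1.597]
wrist_force: [-0.3, -0.4, -0.9]
width: 0.0557
finger_force: 30.0
```

Call:
{"op": "drive_tool", "data": {
  "series": [
    [0.04,[-0.0013,0,0.0015],[0,0,0]],
    [0.04,[-0.0013,0,0.0015],[0,0,0]]
  ]
}}

```text
time: 9.62
tool_pos: [0.4676, -0.1891, 0.025]
ee_rot: [-3.141, -0.711, 1.596]
wrist_force: [-0.5, 0.1, -0.6]
width: 0.0557
finger_force: 30.0
```

Call:
{"op": "drive_tool", "data": {
  "series": [
    [0.04,[-0.0006,0,0.0007],[0,0,0]],
    [0.04,[-0.0006,0,0.0007],[0,0,0]]
  ]
}}

```text
time: 9.88
tool_pos: [0.4676, -0.1891, 0.0242]
ee_rot: [-3.141, -0.711, 1.596]
wrist_force: [0.2, -0.3, -1.4]
width: 0.0558
finger_force: 30.0
```

Call:
{"op": "drive_tool", "data": {
  "series": [
    [0.04,[-0.0006,0,0.0007],[0,0,0]],
    [0.04,[-0.0006,0,0.0007],[0,0,0]]
  ]
}}

```text
time: 10.12
tool_pos: [0.4676, -0.1891, 0.0232]
ee_rot: [-3.141, -0.711, 1.596]
wrist_force: [-0.5, -0.5, -1.4]
width: 0.0557
finger_force: 30.0
```

Call:
{"op": "drive_tool", "data": {
  "series": [
    [0.04,[-0.0006,0,0.0007],[0,0,0]],
    [0.04,[-0.0006,0,0.0007],[0,0,0]]
  ]
}}

```text
time: 10.38
tool_pos: [0.4676, -0.1891, 0.0223]
ee_rot: [-3.141, -0.711, 1.596]
wrist_force: [0.5, -0.1, -1.0]
width: 0.0558
finger_force: 30.0
```

Call:
{"op": "drive_tool", "data": {
  "series": [
    [0.04,[-0.0006,0,0.0007],[0,0,0]],
    [0.04,[-0.0006,0,0.0007],[0,0,0]]
  ]
}}

```text
time: 10.62
tool_pos: [0.4676, -0.1891, 0.0214]
ee_rot: [-3.141, -0.711, 1.596]
wrist_force: [-0.2, -0.9, -0.9]
width: 0.0559
finger_force: 30.0
```

Call:
{"op": "drive_tool", "data": {
  "series": [
    [0.04,[-0.0006,0,0.0007],[0,0,0]],
    [0.04,[-0.0006,0,0.0007],[0,0,0]]
  ]
}}

```text
time: 10.88
tool_pos: [0.4676, -0.1891, 0.0204]
ee_rot: [-3.141, -0.711, 1.596]
wrist_force: [1.2, -0.7, -1.9]
width: 0.0559
finger_force: 30.0
```

Call:
{"op": "drive_tool", "data": {
  "series": [
    [0.04,[-0.0006,0,0.0007],[0,0,0]],
    [0.04,[-0.0006,0,0.0007],[0,0,0]]
  ]
}}

```text
time: 11.12
tool_pos: [0.4676, -0.1891, 0.0195]
ee_rot: [-3.141, -0.711, 1.596]
wrist_force: [0.0, -0.8, -1.7]
width: 0.0555
finger_force: 30.0
```

```bash
python3 snap.py w6; python3 - <<'E'
import cv2
im=cv2.imread("pics/w6.png");cv2.imwrite("pics/w6c.png",cv2.resize(im[120:310,240:400],None,fx=3.1,fy=3.1,interpolation=cv2.INTER_CUBIC))
E
```

```text
11.175 [ 0.46761612 -0.18909343  0.01956021] [-3.14116178 -0.71126193  1.5964284 ] [ 0.06519698 -0.01146288 -1.65276105]
```

View pics/w6c.png

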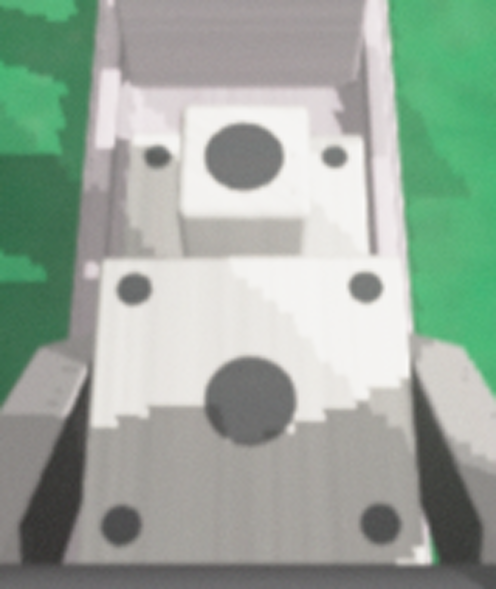

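The view shows hub_b's flange still above the floor, far edge at crop row 258. hub_a's hub top spans rows 107–215 and its hole is at (244,156). There is a clear gap between the two. My viewing quota is now used up, so the rest is numeric.

```bash
python3 - <<'E'
from meas import *
c,tp,er=pickle.load(open("w6.pkl","rb"))
f=lambda x,y:(x/3.1+240-.33,y/3.1+120-.33)
def depth(uv,d):
    p,r=ray(c,uv); return p+r*d   # r has camera z comp -1
K=c[0][0,0]
e=lambda x1,x2,y,w:depth(f((x1+x2)/2,y),K*w/((x2-x1)/3.1))
print("B far edge",e(103,402,258,.056),"B near edge",e(78,430,562,.056),"B hole@.048",onz(c,f(250,400),.048),onz(c,f(250,400),.050))
print("A top near edge",e(181,304,215,.026),"far",e(186,305,107,.026))
print("A near@.048",onz(c,f(243,215),.048),"A far",onz(c,f(245,107),.048),"A hole",onz(c,f(244,156),.048))
print("B far@.048",onz(c,f(252,258),.048))
print("plate base",onz(c,f(118,85),.006),onz(c,f(360,85),.006),"A flange far",onz(c,f(130,136),.014),onz(c,f(362,136),.014))
h=np.array([.1,-.995,0])
E
```

```text
B far edge [ 0.468  -0.1791  0.0459] B near edge [ 0.4696 -0.2343  0.049 ] B hole@.048 [ 0.4683 -0.2073  0.048 ] [ 0.4683 -0.2079  0.05  ]
A top near edge [ 0.4655 -0.1609  0.029 ] far [ 0.4654 -0.1365  0.0334]
A near@.048 [ 0.466  -0.1711  0.048 ] A far [ 0.4657 -0.1466  0.048 ] A hole [ 0.4658 -0.1581  0.048 ]
B far@.048 [ 0.4679 -0.1801  0.048 ]
plate base [ 0.432  -0.1116  0.006 ] [ 0.4939 -0.11    0.006 ] A flange far [ 0.4376 -0.1321  0.014 ] [ 0.493  -0.1307  0.014 ]
```

Call:
{"op": "drive_tool", "data": {
  "series": [
    [0.04,[-0.0006,-0.001,0.0007],[0,0,0]],
    [0.04,[-0.0006,-0.002,0.0007],[0,0,0]]
  ]
}}

```text
time: 11.42
tool_pos: [0.4655, -0.1892, 0.0186]
ee_rot: [-3.141, -0.711, 1.596]
wrist_force: [-0.8, -0.5, -1.1]
width: 0.0559
finger_force: 30.0
```

Call:
{"op": "drive_tool", "data": {
  "series": [
    [0.04,[-0.0006,0,0.0007],[0,0,0]],
    [0.04,[-0.0006,0,0.0007],[0,0,0]]
  ]
}}

```text
time: 11.68
tool_pos: [0.4656, -0.1893, 0.0179]
ee_rot: [-3.141, -0.711, 1.597]
wrist_force: [0.7, -0.4, 0.4]
width: 0.0559
finger_force: 30.0
```

Call:
{"op": "drive_tool", "data": {
  "series": [
    [0.04,[-0.0006,0,0.0007],[0,0,0]],
    [0.04,[-0.0006,0,0.0007],[0,0,0]]
  ]
}}

```text
time: 11.92
tool_pos: [0.4656, -0.1893, 0.0178]
ee_rot: [3.141, -0.711, 1.597]
wrist_force: [-0.9, -2.1, 5.5]
width: 0.0555
finger_force: 30.0
```

Call:
{"op": "drive_tool", "data": {
  "series": [
    [0.04,[0.0006,0,-0.0006],[0,0,0]],
    [0.04,[0.0025,0,0.001],[0,0,0]],
    [0.04,[0.0045,0,0.0027],[0,0,0]],
    [0.04,[0.0065,0,0.0045],[0,0,0]],
    [0.04,[0.0065,0,0.0045],[0,0,0]]
  ]
}}

```text
time: 12.55
tool_pos: [0.4659, -0.1812, 0.0179]
ee_rot: [3.14, -0.711, 1.597]
wrist_force: [1.0, -2.8, 3.3]
width: 0.0556
finger_force: 30.0
```

Call:
{"op": "drive_tool", "data": {
  "series": [
    [0.04,[0.002,0,0.0017],[0,0,0]],
    [0.04,[0.004,0,0.0034],[0,0,0]],
    [0.04,[0.006,0,0.0052],[0,0,0]]
  ]
}}

```text
time: 12.92
tool_pos: [0.4654, -0.1737, 0.0179]
ee_rot: [3.141, -0.71, 1.597]
wrist_force: [0.3, -5.5, 5.5]
width: 0.056
finger_force: 30.0
```

```bash
python3 snap.py w7; python3 - <<'E'
from meas import *
from meas import *
c,tp,er=pickle.load(open("w7.pkl","rb"))
v=cv2.cvtColor(cv2.imread("pics/w7.png"),cv2.COLOR_BGR2GRAY)
print("B pred hole",proj(c,[.4663,-.2073+(tp[1]+.1893),.048]))
m=(v<115).astype(np.uint8)
n,l,s,ce=cv2.connectedComponentsWithStats(m[100:310,260:380])
for i in range(1,n):
    if 20<s[i,4]<3000: print(s[i],ce[i]+[260,100],onz(c,ce[i]+[260,100],.048))
# vertical gray profile along column through centre
print(v[100:250:2,300].tolist())
E
```

```text
12.975 [ 0.46533205 -0.17324574  0.01786448] [ 3.14142713 -0.71083365  1.59674918] [ 0.15355059 -5.24336682  5.01191176]
B pred hole [320.8378 246.7441]
[  0  17  13 113 792] [264.4192 168.5025] [ 0.4313 -0.1434  0.048 ]
[28 78  7  5 30] [290.9333 180.0667] [ 0.4477 -0.151   0.048 ]
[ 19 110   9   7  50] [282.66 213.04] [ 0.4445 -0.1723  0.048 ]
[ 47 137  27  26 440] [319.1227 251.0136] [ 0.4655 -0.1936  0.048 ]
[   0  140  120   70 1266] [304.7346 296.4084] [ 0.459  -0.2169  0.048 ]
[113 141   7  51 226] [376.4646 264.9027] [ 0.4953 -0.2003  0.048 ]
[ 13 183  12  13 124] [278.621  289.1452] [ 0.4458 -0.2138  0.048 ]
[ 97 183  12  12 120] [362.4167 288.4833] [ 0.4876 -0.2124  0.048 ]
[145, 148, 149, 150, 146, 149, 151, 155, 214, 233, 228, 230, 232, 216, 169, 160, 161, 158, 158, 159, 160, 158, 160, 157, 157, 156, 158, 159, 159, 159, 156, 171, 209, 206, 198, 194, 197, 208, 207, 212, 210, 209, 207, 213, 216, 217, 216, 217, 219, 220, 210, 196, 238, 239, 235, 231, 230, 231, 231, 231, 230, 231, 231, 231, 231, 232, 232, 231, 231, 231, 231, 231, 231, 231, 231]
```

Call:
{"op": "drive_tool", "data": {
  "series": [
    [0.04,[0.0006,0,-0.0007],[0,0,0]],
    [0.04,[0.0006,0,-0.0007],[0,0,0]]
  ]
}}

```text
time: 13.22
tool_pos: [0.4648, -0.1726, 0.0179]
ee_rot: [-3.14, -0.713, 1.596]
wrist_force: [0.7, -2.6, -0.8]
width: 0.056
finger_force: 30.0
```

```bash
cat > ee.py <<'E'
import sys
from meas import *
# edges (rows) along a column band, in wrist image
n,x0,x1,r0,r1=sys.argv[1],*map(int,sys.argv[2:6])
c,tp,er=pickle.load(open(n+".pkl","rb"))
v=cv2.cvtColor(cv2.imread(f"pics/{n}.png"),cv2.COLOR_BGR2GRAY).astype(float)[:,x0:x1].mean(1)
g=np.diff(v)
for r in range(r0,r1):
    if abs(g[r])>8 and abs(g[r])>=abs(g[r-1]) and abs(g[r])>=abs(g[r+1]): print(r+.5,round(g[r],1),"z.006",onz(c,((x0+x1)/2,r+.5),.006)[1].round(4),"z.014",onz(c,((x0+x1)/2,r+.5),.014)[1].round(4),"z.048",onz(c,((x0+x1)/2,r+.5),.048)[1].round(4))
E
python3 snap.py w8; python3 ee.py w8 308 314 90 250; echo; python3 ee.py w8 345 350 90 250;echo w6; python3 ee.py w6 308 314 90 250
```

```text
13.275 [ 0.46478221 -0.17262304  0.01789223] [-3.13958502 -0.71262323  1.59568994] [ 0.73486719 -1.40695269  0.75505567]
116.5 40.8 z.006 -0.0646 z.014 -0.0716 z.048 -0.1015
128.5 -27.5 z.006 -0.0771 z.014 -0.0837 z.048 -0.1114
164.5 35.5 z.006 -0.1117 z.014 -0.1169 z.048 -0.1388
173.5 -22.8 z.006 -0.1197 z.014 -0.1246 z.048 -0.1452
189.5 21.2 z.006 -0.1334 z.014 -0.1377 z.048 -0.156
203.5 10.5 z.006 -0.1448 z.014 -0.1486 z.048 -0.165
237.5 -22.0 z.006 -0.1704 z.014 -0.1732 z.048 -0.1853

116.5 39.2 z.006 -0.0638 z.014 -0.0709 z.048 -0.1009
128.5 -28.0 z.006 -0.0764 z.014 -0.083 z.048 -0.1109
164.5 23.4 z.006 -0.111 z.014 -0.1162 z.048 -0.1383
176.5 -32.0 z.006 -0.1217 z.014 -0.1264 z.048 -0.1467
182.5 31.2 z.006 -0.1268 z.014 -0.1314 z.048 -0.1508
w6
103.5 33.8 z.006 -0.0654 z.014 -0.073 z.048 -0.1053
110.5 -28.5 z.006 -0.0732 z.014 -0.0805 z.048 -0.1115
147.5 23.0 z.006 -0.1113 z.014 -0.1171 z.048 -0.1416
153.5 10.5 z.006 -0.117 z.014 -0.1226 z.048 -0.1462
160.5 -28.0 z.006 -0.1236 z.014 -0.1289 z.048 -0.1514
178.5 31.0 z.006 -0.1397 z.014 -0.1443 z.048 -0.1641
189.5 -23.2 z.006 -0.149 z.014 -0.1533 z.048 -0.1716
202.5 22.7 z.006 -0.1597 z.014 -0.1636 z.048 -0.18
237.5 -23.5 z.006 -0.1863 z.014 -0.1892 z.048 -0.2011
```

Call:
{"op": "drive_tool", "data": {
  "series": [
    [0.04,[0.0015,0,0.0013],[0,0,0]],
    [0.04,[0.003,0,0.0026],[0,0,0]],
    [0.04,[0.0045,0,0.0039],[0,0,0]],
    [0.04,[0.006,0,0.0052],[0,0,0]]
  ]
}}

```text
time: 13.78
tool_pos: [0.4648, -0.1651, 0.0183]
ee_rot: [-3.141, -0.711, 1.596]
wrist_force: [-0.3, 0.2, -1.8]
width: 0.0557
finger_force: 30.0
```

```bash
python3 snap.py w9; python3 ee.py w9 308 314 90 250; echo; python3 ee.py w9 345 350 90 250
```

```text
13.825 [ 0.46479499 -0.16484981  0.01836708] [-3.14060001 -0.71174528  1.59639184] [ 0.13644491 -0.76095918 -1.43080689]
123.5 33.7 z.006 -0.0642 z.014 -0.0709 z.048 -0.0995
138.5 -23.7 z.006 -0.0794 z.014 -0.0855 z.048 -0.1116
164.5 37.8 z.006 -0.104 z.014 -0.1091 z.048 -0.131
173.5 -24.7 z.006 -0.112 z.014 -0.1168 z.048 -0.1374
190.5 20.5 z.006 -0.1265 z.014 -0.1308 z.048 -0.1489
203.5 9.7 z.006 -0.1371 z.014 -0.1409 z.048 -0.1572
237.5 -21.5 z.006 -0.1628 z.014 -0.1656 z.048 -0.1776
238.5 -21.5 z.006 -0.1635 z.014 -0.1663 z.048 -0.1781

123.5 33.4 z.006 -0.0634 z.014 -0.0702 z.048 -0.0989
129.5 -11.2 z.006 -0.0696 z.014 -0.0762 z.048 -0.1038
131.5 11.4 z.006 -0.0717 z.014 -0.0781 z.048 -0.1055
138.5 -24.8 z.006 -0.0787 z.014 -0.0848 z.048 -0.111
172.5 32.8 z.006 -0.1104 z.014 -0.1153 z.048 -0.1361
176.5 -34.6 z.006 -0.1139 z.014 -0.1187 z.048 -0.1389
183.5 33.2 z.006 -0.1199 z.014 -0.1245 z.048 -0.1437
249.5 -8.2 z.006 -0.1706 z.014 -0.1731 z.048 -0.1837
```

Call:
{"op": "drive_tool", "data": {
  "series": [
    [0.04,[-0.0004,0,0.0005],[0,0,0]],
    [0.06,[-0.0004,0,0.0005],[0,0,0]],
    [0.094,[-0.0004,0,0.0005],[0,0,0]],
    [0.094,[-0.0004,0,0.0005],[0,0,0]]
  ]
}}

```text
time: 14.32
tool_pos: [0.4651, -0.1655, 0.0181]
ee_rot: [3.142, -0.711, 1.597]
wrist_force: [-0.8, -0.5, -0.3]
width: 0.0765
finger_force: 0.0
```

```bash
python3 snap.py w10; python3 ee.py w10 308 314 90 250; python3 - <<'E'
from meas import *
o=robot.get_obs();print(o["width"])
c,tp,er=pickle.load(open("w10.pkl","rb"))
for nm in("w9","w10"):
    v=cv2.cvtColor(cv2.imread(f"pics/{nm}.png"),cv2.COLOR_BGR2GRAY)
    n,l,s,ce=cv2.connectedComponentsWithStats((v<115).astype(np.uint8)[100:310,260:380])
    for i in range(1,n):
        if 20<s[i,4]<700: print(s[i],ce[i]+[260,100],onz(c,ce[i]+[260,100],.048))
E
```

```text
14.375 [ 0.46508282 -0.16543388  0.01803822] [-3.14153191 -0.71119441  1.59667087] [-0.53900098 -0.2467343  -0.74560229]
123.5 40.7 z.006 -0.0648 z.014 -0.0715 z.048 -0.1001
137.5 -26.7 z.006 -0.079 z.014 -0.0851 z.048 -0.1113
164.5 35.5 z.006 -0.1045 z.014 -0.1097 z.048 -0.1315
172.5 -27.3 z.006 -0.1116 z.014 -0.1165 z.048 -0.1372
176.5 -12.3 z.006 -0.1151 z.014 -0.1198 z.048 -0.1399
190.5 23.2 z.006 -0.127 z.014 -0.1312 z.048 -0.1493
200.5 -8.7 z.006 -0.1351 z.014 -0.1391 z.048 -0.1558
203.5 12.8 z.006 -0.1375 z.014 -0.1414 z.048 -0.1577
237.5 -24.3 z.006 -0.1632 z.014 -0.166 z.048 -0.178
0.08056350515069183
[28 78  8  6 33] [291.4545 180.5758] [ 0.4477 -0.143   0.048 ]
[ 19 110   9   7  50] [282.66 213.04] [ 0.4442 -0.164   0.048 ]
[ 47 139  26  24 322] [317.5031 252.8602] [ 0.4644 -0.1864  0.048 ]
[113 141   7  51 224] [376.4911 264.9018] [ 0.4951 -0.192   0.048 ]
[ 13 183  12  13 125] [278.6   289.192] [ 0.4455 -0.2056  0.048 ]
[ 97 183  12  12 118] [362.2627 288.5424] [ 0.4873 -0.2042  0.048 ]
[28 77  7  6 33] [290.9091 179.8485] [ 0.4474 -0.1425  0.048 ]
[ 19 109   9   8  54] [283.1296 212.8333] [ 0.4445 -0.1639  0.048 ]
[ 47 138  26  24 418] [318.311  251.1148] [ 0.4648 -0.1854  0.048 ]
[ 13 183  13  13 133] [279.1504 289.1579] [ 0.4458 -0.2056  0.048 ]
[ 97 183  12  13 121] [362.5785 288.9752] [ 0.4875 -0.2044  0.048 ]
```

Call:
{"op": "drive_tool", "data": {
  "series": [
    [0.094,[0,0,-0.02],[0,0,0]],
    [0.094,[0,0,-0.05],[0,0,0]],
    [0.094,[0,0,-0.09],[0,0,0]],
    [0.094,[0.02,0,-0.13],[0,0,0]]
  ]
}}

```text
time: 14.88
tool_pos: [0.4664, -0.2369, 0.1305]
ee_rot: [-3.14, -0.712, 1.594]
wrist_force: [0.6, -0.2, 0.7]
width: 0.0939
finger_force: 0.0
```

```bash
python3 - <<'E'
from plan import *
o=robot.get_obs();print(o["tool_pos"],o["ee_rot"],o["wrist_force"],o["width"])
plan(o["tool_pos"],o["ee_rot"],[.509,-.454,.160],.075,0,5)
E
```

```text
[ 0.4664 -0.2369  0.1305] [-3.1399 -0.7116  1.594 ] [ 0.5535 -0.1749  0.6966] 0.09388294580460446
reported target [ 0.509  -0.454   0.1235] shift [-0.1697  0.0373 -0.1372] turn [ 0.0169 -0.7115 -0.049 ] per row mm 44.278067821072824 deg 8.174222661381078
1 [-0.034, 0.007, -0.026] [0.003, -0.142, -0.01]
2 [-0.069, 0.015, -0.053] [0.007, -0.285, -0.02]
3 [-0.103, 0.022, -0.08] [0.01, -0.427, -0.029]
4 [-0.136, 0.03, -0.108] [0.013, -0.569, -0.039]
5 [-0.17, 0.037, -0.137] [0.017, -0.711, -0.049]
```

Call:
{"op": "drive_tool", "data": {
  "series": [
    [0.094,[-0.034,0.007,-0.026],[0.003,-0.142,-0.01]],
    [0.094,[-0.069,0.015,-0.053],[0.007,-0.285,-0.02]],
    [0.094,[-0.103,0.022,-0.08],[0.01,-0.427,-0.029]],
    [0.094,[-0.136,0.03,-0.108],[0.013,-0.569,-0.039]],
    [0.094,[-0.17,0.037,-0.137],[0.017,-0.711,-0.049]]
  ]
}}

```text
time: 15.5
tool_pos: [0.51, -0.4549, 0.1248]
ee_rot: [3.139, 0.007, 1.647]
wrist_force: [-0.8, 0.0, -1.2]
width: 0.0942
finger_force: 0.0
```

Call:
{"op": "drive_tool", "data": {
  "series": [
    [0.094,[0,0,0],[0,0,0]],
    [0.094,[0,0,0],[0,0,0]]
  ]
}}

```text
time: 15.75
tool_pos: [0.5091, -0.4517, 0.1225]
ee_rot: [3.141, -0.003, 1.647]
wrist_force: [0.4, 0.8, 0.0]
width: 0.0939
finger_force: 0.0
```

```bash
python3 snap.py w11; python3 - <<'E'
from meas import *
c,tp,er=pickle.load(open("w11.pkl","rb"))
M=R.from_euler('xyz',er).as_matrix()
print("pred hole",proj(c,[.5099,-.4547,.042]),[proj(c,[.509+a,-.454+b,.008]).round() for a in(-.028,.028) for b in(-.028,.028)])
x0,y0,x1,y1=240,100,400,226
for b in blobs("w11",(x0,y0,x1,y1),vmin=90): print(poly(b,2).round(1).tolist())
im=cv2.imread("pics/w11.png");v=cv2.cvtColor(im,cv2.COLOR_BGR2GRAY)
n,l,s,ce=cv2.connectedComponentsWithStats(((v<110)).astype(np.uint8)[y0:290,x0:x1])
for i in range(1,n):
    if 15<s[i,4]<900: print(s[i],ce[i]+[x0,y0],"z8",onz(c,ce[i]+[x0,y0],.008),"z42",onz(c,ce[i]+[x0,y0],.042))
print("real G",tp-.0365*M[:,2])
E
```

```text
15.8 [ 0.50900836 -0.45175631  0.12223923] [ 3.14107230e+00 -2.49667208e-03  1.64671908e+00] [-0.04649726 -0.67570402  0.23056311]
pred hole [320.739  206.9005] [array([290., 222.]), array([293., 167.]), array([345., 226.]), array([350., 171.])]
[[293.1000061035156, 169.10000610351562], [293.3999938964844, 223.10000610351562], [346.8999938964844, 224.10000610351562], [348.6000061035156, 170.39999389648438]]
[ 92   0  58  23 428] [353.4439 106.8435] z8 [ 0.5337 -0.3654  0.008 ] z42 [ 0.5303 -0.367   0.042 ]
[104  13   6   6  26] [346.6923 115.6923] z8 [ 0.5282 -0.3738  0.008 ] z42 [ 0.5255 -0.3745  0.042 ]
[149  14   6   6  29] [391.4828 116.7931] z8 [ 0.5702 -0.3716  0.008 ] z42 [ 0.5628 -0.3725  0.042 ]
[64 67 18  2 23] [311.087  167.7826] z8 [ 0.4983 -0.4253  0.008 ] z42 [ 0.4989 -0.4202  0.042 ]
[ 22  68  34  52 891] [279.1033 184.8911] z8 [ 0.4678 -0.4447  0.008 ] z42 [ 0.4719 -0.4374  0.042 ]
[57 76  5  4 18] [299.  177.5] z8 [ 0.487  -0.4358  0.008 ] z42 [ 0.4889 -0.4295  0.042 ]
[144  96  16  64 385] [394.5714 218.3792] z8 [ 0.5865 -0.4705  0.008 ] z42 [ 0.5773 -0.4604  0.042 ]
[ 74 103   8   8  18] [317.2222 206.6111] z8 [ 0.5071 -0.4641  0.008 ] z42 [ 0.5067 -0.4547  0.042 ]
[  0 129   5  33 129] [241.6822 244.5814] z8 [ 0.4317 -0.5109  0.008 ] z42 [ 0.4398 -0.4962  0.042 ]
real G [ 0.509  -0.4518  0.1587]
```

```bash
python3 - <<'E'
from plan import *
c,tp,er=pickle.load(open("w11.pkl","rb"))
P=[onz(c,u,.008) for u in((293.1,169.1),(293.4,223.1),(346.9,224.1),(348.6,170.4))]
print(np.array(P),"ctr",np.mean(P,0))
for a,b in((0,3),(1,2)): d=P[b]-P[a];print(np.linalg.norm(d),np.arctan2(d[1],d[0]))
for a,b in((1,0),(2,3)): d=P[b]-P[a];print(np.linalg.norm(d),np.arctan2(-d[0],d[1]))
plan(tp,er,[*np.mean(P,0)[:2],.1],.075,0,1)
E
```

```text
[[ 0.4808 -0.4279  0.008 ]
 [ 0.4841 -0.4834  0.008 ]
 [ 0.5387 -0.4803  0.008 ]
 [ 0.535  -0.4251  0.008 ]] ctr [ 0.5097 -0.4542  0.008 ]
0.05431730093933644 0.05214231932344415
0.05470875784164954 0.05596116697045101
0.05554808702033275 0.05963104312015331
0.05534349010107586 0.06672519029778405
reported target [ 0.5097 -0.4542  0.0635] shift [-0.0026  0.0005  0.0587] turn [ 0.0005 -0.0025  0.0009] per row mm 58.793082625934204 deg 0.15538048901066748
1 [-0.003, 0.0, 0.059] [0.001, -0.002, 0.001]
```

Call:
{"op": "drive_tool", "data": {
  "series": [
    [0.094,[-0.001,0,0.04],[0,0,0.018]],
    [0.094,[-0.0025,0,0.09],[0,0,0.018]],
    [0.094,[-0.0025,0,0.118],[0,0,0.018]],
    [0.094,[-0.0025,0,0.125],[0,0,0.018]],
    [0.06,[-0.0025,0,0.125],[0,0,0.018]]
  ]
}}

```text
time: 16.42
tool_pos: [0.5098, -0.4548, -0.0024]
ee_rot: [3.141, -0.001, 1.629]
wrist_force: [0.2, 0.3, 0.3]
width: 0.0873
finger_force: 0.0
```

Call:
{"op": "drive_tool", "data": {
  "series": [
    [0.015,[0,0,0],[0,0,0]],
    [0.015,[0,0,0],[0,0,0]],
    [0.015,[0,0,0],[0,0,0]],
    [0.015,[0,0,0],[0,0,0]],
    [0.015,[0,0,0],[0,0,0]]
  ]
}}

```text
time: 17.05
tool_pos: [0.5098, -0.4554, -0.0015]
ee_rot: [3.14, 0.002, 1.629]
wrist_force: [-2.1, 0.2, 5.5]
width: 0.0377
finger_force: 2.7
```

Call:
{"op": "drive_tool", "data": {
  "series": [
    [0.015,[0,0,0],[0,0,0]],
    [0.015,[0,0,0],[0,0,0]],
    [0.015,[0,0,0],[0,0,0]]
  ]
}}

```text
time: 17.42
tool_pos: [0.5098, -0.4555, -0.0015]
ee_rot: [3.14, 0.002, 1.629]
wrist_force: [-1.3, 0.6, 5.8]
width: 0.0258
finger_force: 31.2
```

Call:
{"op": "drive_tool", "data": {
  "series": [
    [0.015,[0,0,-0.03],[0,0,0]],
    [0.015,[0,0,-0.075],[0,0,0]],
    [0.015,[0.04,-0.006,-0.08],[0,0,0.01]],
    [0.015,[0.09,-0.013,-0.08],[0,0,0.02]],
    [0.015,[0.14,-0.02,-0.08],[0,0,0.034]]
  ]
}}

```text
time: 18.05
tool_pos: [0.4812, -0.3144, 0.0764]
ee_rot: [3.141, -0.001, 1.594]
wrist_force: [-0.3, 0.2, -0.1]
width: 0.0257
finger_force: 31.2
```

Call:
{"op": "drive_tool", "data": {
  "series": [
    [0.015,[0.04,-0.006,0],[0,0,0]],
    [0.015,[0.062,-0.01,0],[0,0,0]],
    [0.015,[0.068,-0.012,0],[0,0,0]],
    [0.015,[0.068,-0.012,0],[0,0,0]],
    [0.015,[0.068,-0.012,0],[0,0,0]]
  ]
}}

```text
time: 18.68
tool_pos: [0.4681, -0.2497, 0.0772]
ee_rot: [3.141, 0.001, 1.594]
wrist_force: [0.1, 0.0, -0.9]
width: 0.0263
finger_force: 31.2
```

```bash
python3 snap.py w12; python3 - <<'E'
from meas import *
o=robot.get_obs();print(o["width"],o["finger_force"])
c,tp,er=pickle.load(open("w12.pkl","rb"))
B=np.array([.4648,-.1855,.048])
print("pred B hole",proj(c,B),"B corners",[proj(c,B+[a,b,0]).round() for a in(-.028,.028) for b in(-.028,.028)])
zc=tp[2]+.0015
C=np.array([tp[0],tp[1]+.001,zc])
print("pred C hole",proj(c,C+[0,0,.042]),"C flange",[proj(c,C+[a,b,.008]).round() for a in(-.028,.028) for b in(-.028,.028)])
v=cv2.cvtColor(cv2.imread("pics/w12.png"),cv2.COLOR_BGR2GRAY)
n,l,s,ce=cv2.connectedComponentsWithStats((v<115).astype(np.uint8)[0:300,220:420])
for i in range(1,n):
    if 12<s[i,4]<900: u=ce[i]+[220,0];print(s[i],u,"z48",onz(c,u,.048)[:2],"zC",onz(c,u,zc+.042)[:2],"z6",onz(c,u,.006)[:2])
E
python3 ee.py w12 290 295 0 250;echo; python3 ee.py w12 345 350 0 250
```

```text
18.725 [ 0.46809801 -0.24968153  0.07718498] [3.14060372e+00 3.48763584e-04 1.59420462e+00] [ 0.01721989 -0.05943663 -0.47009218]
0.02592255028185173 31.15241970081115
pred B hole [317.3144 131.7861] B corners [array([277., 172.]), array([276.,  87.]), array([356., 173.]), array([361.,  89.])]
pred C hole [319.9496 265.0716] C flange [array([275., 280.]), array([274., 194.]), array([363., 282.]), array([369., 197.])]
[67 39  7  7 39] [289.8718  41.8718] z48 [ 0.4462 -0.13  ] zC [ 0.453  -0.1459] z6 [ 0.4422 -0.1208]
[64 94  6  6 13] [286.4615  96.3846] z48 [ 0.4439 -0.163 ] zC [ 0.4515 -0.1679] z6 [ 0.4395 -0.1603]
[ 67 158   6   6  29] [289.2414 160.4483] z48 [ 0.4456 -0.2055] zC [ 0.4527 -0.1961] z6 [ 0.4416 -0.2109]
[ 60 204  10   9  67] [284.7463 208.1791] z48 [ 0.4423 -0.2401] zC [ 0.4504 -0.2191] z6 [ 0.4376 -0.2523]
[132 204   8   7  45] [355.2889 207.1333] z48 [ 0.4934 -0.2382] zC [ 0.4844 -0.2178] z6 [ 0.4986 -0.2499]
[ 64 230  14  70 453] [290.8631 275.5453] z48 [ 0.4467 -0.2938] zC [ 0.4534 -0.2549] z6 [ 0.4429 -0.3164]
[118 230  20  70 539] [348.7365 278.7032] z48 [ 0.491
[... 1087 characters left out ...]
z.048 -0.1108
28.5 28.8 z.006 -0.1106 z.014 -0.1127 z.048 -0.1215
36.5 -50.6 z.006 -0.1161 z.014 -0.118 z.048 -0.126
45.5 48.4 z.006 -0.1223 z.014 -0.124 z.048 -0.1313
92.5 -26.8 z.006 -0.1562 z.014 -0.1569 z.048 -0.1597
100.5 31.8 z.006 -0.1622 z.014 -0.1627 z.048 -0.1647
155.5 -35.2 z.006 -0.2057 z.014 -0.2048 z.048 -0.2011
163.5 34.2 z.006 -0.2123 z.014 -0.2112 z.048 -0.2067
169.5 -29.8 z.006 -0.2174 z.014 -0.2161 z.048 -0.2109
181.5 -14.4 z.006 -0.2276 z.014 -0.226 z.048 -0.2194
190.5 -17.4 z.006 -0.2354 z.014 -0.2336 z.048 -0.226
193.5 -11.8 z.006 -0.238 z.014 -0.2361 z.048 -0.2282
196.5 30.2 z.006 -0.2406 z.014 -0.2387 z.048 -0.2304
227.5 -34.8 z.006 -0.2687 z.014 -0.2659 z.048 -0.2539
```

```bash
python3 - <<'E'
from meas import *
c,tp,er=pickle.load(open("w12.pkl","rb"))
im=cv2.imread("pics/w12.png");s=cv2.cvtColor(im,cv2.COLOR_BGR2HSV)[...,1].astype(float);g=cv2.cvtColor(im,cv2.COLOR_BGR2GRAY).astype(float)
for r0,r1 in((60,66),(125,135),(180,186),(184,190)):
    for nm,a in(("sat",s),("gray",g)):
        d=np.diff(a[r0:r1].mean(0))
        for x in range(240,400):
            if abs(d[x])>12 and abs(d[x])>=max(abs(d[x-1]),abs(d[x+1])): print(nm,r0,x+.5,round(d[x]),"z12",onz(c,(x+.5,(r0+r1)/2),.012)[:2],"z6",onz(c,(x+.5,(r0+r1)/2),.006)[:2],"z48",onz(c,(x+.5,(r0+r1)/2),.048)[:1])
E
```

```text
sat 60 267.5 -48 z12 [ 0.4259 -0.1371] z6 [ 0.425  -0.1361] z48 [0.4317]
sat 60 369.5 58 z12 [ 0.5028 -0.1353] z6 [ 0.5036 -0.1343] z48 [0.4976]
gray 60 268.5 26 z12 [ 0.4267 -0.1371] z6 [ 0.4257 -0.1361] z48 [0.4324]
gray 60 278.5 14 z12 [ 0.4342 -0.1369] z6 [ 0.4335 -0.1359] z48 [0.4388]
gray 60 281.5 19 z12 [ 0.4365 -0.1368] z6 [ 0.4358 -0.1359] z48 [0.4408]
gray 60 299.5 23 z12 [ 0.45   -0.1365] z6 [ 0.4496 -0.1355] z48 [0.4524]
gray 60 306.5 -58 z12 [ 0.4553 -0.1364] z6 [ 0.455  -0.1354] z48 [0.4569]
gray 60 330.5 54 z12 [ 0.4734 -0.136 ] z6 [ 0.4735 -0.135 ] z48 [0.4724]
gray 60 356.5 -44 z12 [ 0.493  -0.1355] z6 [ 0.4936 -0.1345] z48 [0.4892]
gray 60 359.5 40 z12 [ 0.4952 -0.1354] z6 [ 0.4959 -0.1345] z48 [0.4912]
gray 60 368.5 -48 z12 [ 0.502  -0.1353] z6 [ 0.5029 -0.1343] z48 [0.497]
sat 125 270.5 -45 z12 [ 0.4274 -0.1863] z6 [ 0.4264 -0.1865] z48 [0.4329]
sat 125 367.5 51 z12 [ 0.5043 -0.1845] z6 [ 0.5052 -0.1847] z48 [0.4989]
gray 125 271.5 23 z12 [ 0.4282 -0.1863] z6 [ 0.4272 -0.1865] z48 [0.4336]
gray 125 279.5 38 z12 [ 0.4345 -0.1862] z6 [ 0.4337 -0.1864] z48 [0.4391]
g
[... 782 characters left out ...]
z6 [ 0.4985 -0.2287] z48 [0.4933]
gray 180 364.5 -50 z12 [ 0.5044 -0.2274] z6 [ 0.5053 -0.2285] z48 [0.499]
sat 184 272.5 -46 z12 [ 0.4283 -0.2325] z6 [ 0.4273 -0.2338] z48 [0.4337]
sat 184 365.5 54 z12 [ 0.5054 -0.2307] z6 [ 0.5064 -0.232 ] z48 [0.4999]
gray 184 264.5 -13 z12 [ 0.4216 -0.2327] z6 [ 0.4205 -0.234 ] z48 [0.428]
gray 184 273.5 27 z12 [ 0.4291 -0.2325] z6 [ 0.4282 -0.2338] z48 [0.4344]
gray 184 276.5 40 z12 [ 0.4316 -0.2324] z6 [ 0.4307 -0.2337] z48 [0.4365]
gray 184 347.5 -29 z12 [ 0.4905 -0.2311] z6 [ 0.4911 -0.2323] z48 [0.4871]
gray 184 356.5 38 z12 [ 0.498  -0.2309] z6 [ 0.4987 -0.2322] z48 [0.4935]
gray 184 364.5 -47 z12 [ 0.5046 -0.2307] z6 [ 0.5055 -0.232 ] z48 [0.4992]
```

Call:
{"op": "drive_tool", "data": {
  "series": [
    [0.015,[0.002,-0.001,0.025],[0,0,-0.004]],
    [0.015,[0.003,-0.001,0.05],[0,0,-0.004]],
    [0.015,[0.003,-0.001,0.064],[0,0,-0.004]],
    [0.015,[0.003,-0.001,0.069],[0,0,-0.004]],
    [0.015,[0.003,-0.001,0.069],[0,0,-0.004]]
  ]
}}

```text
time: 19.35
tool_pos: [0.4671, -0.2459, 0.0085]
ee_rot: [3.14, 0.0, 1.599]
wrist_force: [0.2, 0.8, -0.9]
width: 0.0259
finger_force: 31.2
```

Call:
{"op": "drive_tool", "data": {
  "series": [
    [0.015,[0,0,0.001],[0,0,0]],
    [0.015,[0,0,0.001],[0,0,0]]
  ]
}}

```text
time: 19.6
tool_pos: [0.4673, -0.2459, 0.008]
ee_rot: [3.14, 0.001, 1.599]
wrist_force: [-1.0, 0.0, -0.8]
width: 0.0259
finger_force: 31.2
```

Call:
{"op": "drive_tool", "data": {
  "series": [
    [0.015,[0,0,0.001],[0,0,0]],
    [0.015,[0,0,0.001],[0,0,0]]
  ]
}}

```text
time: 19.85
tool_pos: [0.4669, -0.2455, 0.0063]
ee_rot: [3.141, 0.0, 1.6]
wrist_force: [-0.3, -0.8, -1.2]
width: 0.0255
finger_force: 31.2
```

Call:
{"op": "drive_tool", "data": {
  "series": [
    [0.015,[0,0,0.001],[0,0,0]],
    [0.015,[0,0,0.001],[0,0,0]]
  ]
}}

```text
time: 20.1
tool_pos: [0.4668, -0.2455, 0.0051]
ee_rot: [3.141, -0.0, 1.599]
wrist_force: [0.8, 0.2, 0.3]
width: 0.0259
finger_force: 31.2
```

Call:
{"op": "drive_tool", "data": {
  "series": [
    [0.015,[0,0,0.0005],[0,0,0]],
    [0.015,[0,0,0.0005],[0,0,0]]
  ]
}}

```text
time: 20.35
tool_pos: [0.4668, -0.2455, 0.0047]
ee_rot: [3.141, -0.0, 1.599]
wrist_force: [0.3, -0.2, -1.0]
width: 0.0259
finger_force: 31.2
```

Call:
{"op": "drive_tool", "data": {
  "series": [
    [0.015,[0,0,0.0005],[0,0,0]],
    [0.015,[0,0,0.0005],[0,0,0]]
  ]
}}

```text
time: 20.6
tool_pos: [0.4669, -0.2456, 0.0045]
ee_rot: [3.141, 0.0, 1.599]
wrist_force: [-0.9, -0.5, 0.7]
width: 0.0258
finger_force: 31.2
```

Call:
{"op": "drive_tool", "data": {
  "series": [
    [0.015,[0.004,0,-0.0002],[0,0,0]],
    [0.015,[0.008,0,-0.0002],[0,0,0]],
    [0.015,[0.012,0,-0.0002],[0,0,0]],
    [0.015,[0.016,0,-0.0002],[0,0,0]],
    [0.015,[0.016,0,-0.0002],[0,0,0]]
  ]
}}

```text
time: 21.22
tool_pos: [0.4664, -0.2288, 0.0045]
ee_rot: [3.141, -0.001, 1.6]
wrist_force: [0.0, 0.3, 0.8]
width: 0.026
finger_force: 31.2
```

Call:
{"op": "drive_tool", "data": {
  "series": [
    [0.015,[0.001,0,0],[0,0,0]],
    [0.015,[0.002,0,0],[0,0,0]],
    [0.015,[0.002,0,0],[0,0,0]]
  ]
}}

```text
time: 21.6
tool_pos: [0.4664, -0.2277, 0.0045]
ee_rot: [3.141, 0.0, 1.599]
wrist_force: [0.2, 0.9, 0.5]
width: 0.0259
finger_force: 31.2
```

Call:
{"op": "drive_tool", "data": {
  "series": [
    [0.015,[0.001,0,0],[0,0,0]],
    [0.015,[0.002,0,0],[0,0,0]],
    [0.015,[0.002,0,0],[0,0,0]]
  ]
}}

```text
time: 21.98
tool_pos: [0.4663, -0.2255, 0.0045]
ee_rot: [3.141, 0.0, 1.599]
wrist_force: [-1.0, -0.3, 0.5]
width: 0.0257
finger_force: 31.2
```

```bash
python3 snap.py w13; python3 ee.py w13 290 295 20 250;echo; python3 ee.py w13 345 350 20 250
```

```text
22.025 [ 0.46632593 -0.22554509  0.00452942] [3.14062846e+00 1.62926072e-05 1.59941714e+00] [ 0.48949406 -0.49673247  1.06891554]
40.5 25.6 z.006 -0.1118 z.014 -0.1136 z.048 -0.1212
42.5 -21.0 z.006 -0.1128 z.014 -0.1146 z.048 -0.1219
45.5 27.4 z.006 -0.1143 z.014 -0.116 z.048 -0.1231
57.5 -27.0 z.006 -0.1204 z.014 -0.1218 z.048 -0.1278
65.5 11.2 z.006 -0.1245 z.014 -0.1257 z.048 -0.131
102.5 -9.4 z.006 -0.1442 z.014 -0.1446 z.048 -0.1462
126.5 21.0 z.006 -0.1575 z.014 -0.1574 z.048 -0.1566
145.5 -28.2 z.006 -0.1685 z.014 -0.1678 z.048 -0.1651
239.5 -10.6 z.006 -0.2278 z.014 -0.2246 z.048 -0.211

40.5 24.2 z.006 -0.111 z.014 -0.1128 z.048 -0.1205
45.5 16.8 z.006 -0.1135 z.014 -0.1152 z.048 -0.1224
126.5 14.4 z.006 -0.1566 z.014 -0.1565 z.048 -0.1559
239.5 -44.6 z.006 -0.2268 z.014 -0.2237 z.048 -0.2103
```

Call:
{"op": "drive_tool", "data": {
  "series": [
    [0.015,[0.0005,0,0],[0,0,0]],
    [0.015,[0.001,0,0],[0,0,0]],
    [0.015,[0.0015,0,0],[0,0,0]],
    [0.015,[0.0015,0,0],[0,0,0]]
  ]
}}

```text
time: 22.52
tool_pos: [0.4663, -0.2243, 0.0045]
ee_rot: [3.14, 0.001, 1.599]
wrist_force: [0.3, -2.2, -0.8]
width: 0.0258
finger_force: 31.2
```

Call:
{"op": "drive_tool", "data": {
  "series": [
    [0.015,[0.0005,0,0],[0,0,0]],
    [0.015,[0.001,0,0],[0,0,0]],
    [0.015,[0.001,0,0],[0,0,0]]
  ]
}}

```text
time: 22.9
tool_pos: [0.4663, -0.2231, 0.0045]
ee_rot: [3.141, 0.0, 1.6]
wrist_force: [0.5, -2.1, -0.2]
width: 0.026
finger_force: 31.2
```

Call:
{"op": "drive_tool", "data": {
  "series": [
    [0.015,[0.0005,0,0],[0,0,0]],
    [0.015,[0.001,0,0],[0,0,0]],
    [0.015,[0.001,0,0],[0,0,0]]
  ]
}}

```text
time: 23.28
tool_pos: [0.4662, -0.222, 0.0045]
ee_rot: [3.141, -0.0, 1.599]
wrist_force: [0.8, -1.8, -0.1]
width: 0.0257
finger_force: 31.2
```

Call:
{"op": "drive_tool", "data": {
  "series": [
    [0.015,[0.0003,0,0],[0,0,0]],
    [0.015,[0.0006,0,0],[0,0,0]],
    [0.015,[0.0006,0,0],[0,0,0]]
  ]
}}

```text
time: 23.65
tool_pos: [0.4662, -0.2219, 0.0045]
ee_rot: [3.141, 0.001, 1.599]
wrist_force: [-0.3, -5.1, -0.2]
width: 0.0258
finger_force: 31.2
```

Call:
{"op": "drive_tool", "data": {
  "series": [
    [0.015,[0.0003,0,0],[0,0,0]],
    [0.015,[0.0006,0,0],[0,0,0]],
    [0.015,[0.0006,0,0],[0,0,0]]
  ]
}}

```text
time: 24.02
tool_pos: [0.466, -0.2219, 0.0045]
ee_rot: [3.141, 0.002, 1.599]
wrist_force: [-1.1, -6.3, -1.1]
width: 0.026
finger_force: 31.2
```

```bash
python3 snap.py w14; python3 ee.py w14 290 295 20 80;echo; python3 ee.py w14 345 350 20 80
```

```text
24.075 [ 0.4659627  -0.22185337  0.00450668] [3.14107555e+00 1.80432608e-03 1.59920239e+00] [-0.75158741 -5.84545178 -0.44637131]
24.5 -25.0 z.006 -0.1003 z.014 -0.1024 z.048 -0.1114
46.5 36.0 z.006 -0.1112 z.014 -0.1128 z.048 -0.1198
60.5 -33.2 z.006 -0.1183 z.014 -0.1196 z.048 -0.1253
73.5 8.4 z.006 -0.125 z.014 -0.1261 z.048 -0.1305

25.5 -23.6 z.006 -0.1 z.014 -0.1021 z.048 -0.1111
46.5 32.6 z.006 -0.1103 z.014 -0.112 z.048 -0.1191
```

The row stopped moving and the force rose to about 6 N with hub_a at the plate, so it is home. I'll relax the command, then open and lift.

Call:
{"op": "drive_tool", "data": {
  "series": [
    [0.015,[-0.0008,0,0],[0,0,0]],
    [0.015,[-0.0009,0,0],[0,0,0]],
    [0.04,[-0.0009,0,0],[0,0,0]],
    [0.05,[-0.0009,0,0],[0,0,0]],
    [0.05,[-0.0009,0,0],[0,0,0]]
  ]
}}

```text
time: 24.7
tool_pos: [0.4665, -0.221, 0.0045]
ee_rot: [3.14, -0.001, 1.6]
wrist_force: [1.4, 0.7, 1.7]
width: 0.0493
finger_force: 0.8
```

Call:
{"op": "drive_tool", "data": {
  "series": [
    [0.05,[0,0,0],[0,0,0]],
    [0.05,[0,0,-0.005],[0,0,0]],
    [0.05,[0,0,-0.025],[0,0,0]],
    [0.05,[0,0,-0.06],[0,0,0]],
    [0.05,[-0.02,0,-0.08],[0,0,0]]
  ]
}}

```text
time: 25.32
tool_pos: [0.4668, -0.2413, 0.0861]
ee_rot: [3.14, 0.0, 1.601]
wrist_force: [0.2, -1.1, 0.1]
width: 0.0499
finger_force: 0.0
```

Call:
{"op": "drive_tool", "data": {
  "series": [
    [0.0,[-0.03,0,0],[0,0,0]],
    [0.0,[-0.03,0,0],[0,0,0]],
    [0.0,[-0.03,0,0],[0,0,0]]
  ]
}}

```text
time: 25.7
tool_pos: [0.4669, -0.2709, 0.0837]
ee_rot: [-3.141, -0.002, 1.599]
wrist_force: [-0.1, -0.0, 0.1]
width: 0.0234
finger_force: 0.0
```

```bash
python3 snap.py w15; python3 - <<'E'
from meas import *
o=robot.get_obs();print(o["width"],o["finger_force"])
c,tp,er=pickle.load(open("w15.pkl","rb"))
f=np.array([.4635,-.1112]);u=np.array([-.028,1.])
for n,d,z in(("A",.028,.048),("B",.069,.048),("C",.110,.048)): print(n,"pred hole",proj(c,[*(f-u*d),z]))
v=cv2.cvtColor(cv2.imread("pics/w15.png"),cv2.COLOR_BGR2GRAY)
n,l,s,ce=cv2.connectedComponentsWithStats((v<115).astype(np.uint8)[0:260,220:420])
for i in range(1,n):
    if 12<s[i,4]<900: q=ce[i]+[220,0];print(s[i],q,"z48",onz(c,q,.048)[:2],"z14",onz(c,q,.014)[:2])
E
python3 ee.py w15 290 295 0 250;echo; python3 ee.py w15 345 350 0 250
```

```text
25.75 [ 0.46696672 -0.27063555  0.08371629] [-3.14099850e+00 -1.59579341e-03  1.59978358e+00] [ 0.36172907  0.01026795 -0.06187701]
0.01942013554275438 0.0
A pred hole [321.8571  25.2267]
B pred hole [321.7717  91.9629]
C pred hole [321.694 152.591]
[70  5  7  8 39] [293.359    8.4615] z48 [ 0.4457 -0.13  ] z14 [ 0.4428 -0.1196]
[68 57  6  6 27] [290.2593  59.6667] z48 [ 0.4439 -0.1604] z14 [ 0.4406 -0.1546]
[ 70 122   5   6  25] [292.04 124.4 ] z48 [ 0.4453 -0.2022] z14 [ 0.4423 -0.2027]
[ 92 144  18  19 212] [320.5    153.3868] z48 [ 0.4657 -0.2218] z14 [ 0.4658 -0.2253]
[ 74 172   5   5  17] [296.     173.8235] z48 [ 0.4484 -0.237 ] z14 [ 0.4458 -0.2428]
[124 172   5   4  15] [346.1333 173.4667] z48 [ 0.4847 -0.2357] z14 [ 0.4877 -0.2413]
[ 72 229  10  31 212] [297.5566 246.4858] z48 [ 0.4501 -0.2936] z14 [ 0.4478 -0.308 ]
[120 229  10  31 202] [343.0743 246.2376] z48 [ 0.4851 -0.2924] z14 [ 0.4882 -0.3066]
[154 257  46   3  99] [398.5354 258.3535] z48 [ 0.5288 -0.3013] z14 [ 0.5384 -0.3168]
4.5 -44.6 z.006 -0.1144 z.014 -0.117 z.048 -0.1278
12.5 36.2 z.006 -0.1199 z.014 -0.1222 z
[... 634 characters left out ...]
.048 -0.2556
213.5 -31.4 z.006 -0.28 z.014 -0.2775 z.048 -0.2672

4.5 -24.8 z.006 -0.1133 z.014 -0.1158 z.048 -0.1268
11.5 25.0 z.006 -0.118 z.014 -0.1204 z.048 -0.1308
121.5 -12.8 z.006 -0.1992 z.014 -0.1992 z.048 -0.1992
127.5 13.0 z.006 -0.2041 z.014 -0.2039 z.048 -0.2033
170.5 -50.0 z.006 -0.24 z.014 -0.2388 z.048 -0.2335
176.5 41.6 z.006 -0.2453 z.014 -0.2439 z.048 -0.2379
186.5 -12.0 z.006 -0.2541 z.014 -0.2524 z.048 -0.2454
193.5 -34.2 z.006 -0.2603 z.014 -0.2585 z.048 -0.2506
199.5 31.4 z.006 -0.2657 z.014 -0.2637 z.048 -0.2552
206.5 -9.2 z.006 -0.2721 z.014 -0.2699 z.048 -0.2606
210.5 10.6 z.006 -0.2758 z.014 -0.2735 z.048 -0.2637
213.5 -38.2 z.006 -0.2786 z.014 -0.2762 z.048 -0.266
```

Call:
{"op": "drive_tool", "data": {
  "series": [
    [0.0,[0.01,0,0.03],[0,0,0]],
    [0.0,[0.018,0,0.055],[0,0,0]],
    [0.0,[0.018,0,0.068],[0,0,0]],
    [0.0,[0.018,0,0.0715],[0,0,0]],
    [0.0,[0.018,0,0.0715],[0,0,0]]
  ]
}}

```text
time: 26.38
tool_pos: [0.4675, -0.2541, 0.0135]
ee_rot: [3.14, 0.001, 1.599]
wrist_force: [-0.1, 0.2, -0.3]
width: 0.0002
finger_force: 0.0
```

Call:
{"op": "drive_tool", "data": {
  "series": [
    [0.0,[0.001,0,0],[0,0,0]],
    [0.0,[0.002,0,0],[0,0,0]],
    [0.0,[0.003,0,0],[0,0,0]],
    [0.0,[0.003,0,0],[0,0,0]]
  ]
}}

```text
time: 26.88
tool_pos: [0.467, -0.2507, 0.0131]
ee_rot: [3.141, 0.0, 1.599]
wrist_force: [0.0, 1.0, 0.4]
width: 0.0006
finger_force: 0.0
```

Call:
{"op": "drive_tool", "data": {
  "series": [
    [0.0,[0.0007,0,0],[0,0,0]],
    [0.0,[0.0014,0,0],[0,0,0]],
    [0.0,[0.0014,0,0],[0,0,0]]
  ]
}}

```text
time: 27.25
tool_pos: [0.4669, -0.2493, 0.0129]
ee_rot: [3.141, -0.0, 1.599]
wrist_force: [-0.0, -1.0, -0.4]
width: 0.0005
finger_force: 0.0
```

Call:
{"op": "drive_tool", "data": {
  "series": [
    [0.0,[0.0007,0,0],[0,0,0]],
    [0.0,[0.0014,0,0],[0,0,0]],
    [0.0,[0.0014,0,0],[0,0,0]]
  ]
}}

```text
time: 27.62
tool_pos: [0.4669, -0.2479, 0.0129]
ee_rot: [3.141, -0.0, 1.599]
wrist_force: [-0.0, 1.0, 0.5]
width: 0.0001
finger_force: 0.0
```

Call:
{"op": "drive_tool", "data": {
  "series": [
    [0.0,[0.0007,0,0],[0,0,0]],
    [0.0,[0.0014,0,0],[0,0,0]],
    [0.0,[0.0014,0,0],[0,0,0]]
  ]
}}

```text
time: 28.0
tool_pos: [0.4669, -0.2465, 0.0129]
ee_rot: [3.141, -0.0, 1.599]
wrist_force: [0.4, 0.2, -0.4]
width: 0.0005
finger_force: 0.0
```

Call:
{"op": "drive_tool", "data": {
  "series": [
    [0.0,[0.0007,0,0],[0,0,0]],
    [0.0,[0.0014,0,0],[0,0,0]],
    [0.0,[0.0014,0,0],[0,0,0]]
  ]
}}

```text
time: 28.38
tool_pos: [0.4668, -0.2451, 0.0129]
ee_rot: [3.141, -0.0, 1.6]
wrist_force: [-0.1, 0.0, 0.8]
width: 0.0001
finger_force: 0.0
```

Call:
{"op": "drive_tool", "data": {
  "series": [
    [0.0,[0.0005,0,0],[0,0,0]],
    [0.0,[0.001,0,0],[0,0,0]],
    [0.0,[0.001,0,0],[0,0,0]]
  ]
}}

```text
time: 28.75
tool_pos: [0.4668, -0.2441, 0.0129]
ee_rot: [3.141, 0.0, 1.599]
wrist_force: [0.2, 0.1, 0.8]
width: 0.0005
finger_force: 0.0
```

Call:
{"op": "drive_tool", "data": {
  "series": [
    [0.0,[0.0005,0,0],[0,0,0]],
    [0.0,[0.001,0,0],[0,0,0]],
    [0.0,[0.001,0,0],[0,0,0]]
  ]
}}

```text
time: 29.12
tool_pos: [0.4667, -0.244, 0.013]
ee_rot: [3.141, 0.002, 1.599]
wrist_force: [-0.6, -3.1, -0.6]
width: 0.0006
finger_force: 1.7
```

Call:
{"op": "drive_tool", "data": {
  "series": [
    [0.0,[0.0005,0,0],[0,0,0]],
    [0.0,[0.001,0,0],[0,0,0]],
    [0.0,[0.001,0,0],[0,0,0]]
  ]
}}

```text
time: 29.5
tool_pos: [0.4668, -0.2439, 0.0134]
ee_rot: [3.14, 0.003, 1.599]
wrist_force: [-0.5, -6.2, -0.0]
width: 0.0005
finger_force: 3.0
```

Solid at 6 N with no motion. Backing off and lifting clear.

Call:
{"op": "drive_tool", "data": {
  "series": [
    [0.0,[-0.004,0,0],[0,0,0]],
    [0.0,[-0.012,0,0],[0,0,0]],
    [0.0,[-0.02,0,-0.03],[0,0,0]],
    [0.0,[-0.02,0,-0.08],[0,0,0]],
    [0.0,[-0.02,0,-0.08],[0,0,0]]
  ]
}}

```text
time: 30.12
tool_pos: [0.4702, -0.264, 0.098]
ee_rot: [3.133, 0.005, 1.599]
wrist_force: [1.0, 0.1, 0.7]
width: 0.0005
finger_force: 0.0
```

```bash
python3 snap.py w16; python3 - <<'E'
from meas import *
c,tp,er=pickle.load(open("w16.pkl","rb"))
v=cv2.cvtColor(cv2.imread("pics/w16.png"),cv2.COLOR_BGR2GRAY)
n,l,s,ce=cv2.connectedComponentsWithStats((v<115).astype(np.uint8)[0:225,220:420])
for i in range(1,n):
    if 12<s[i,4]<900: q=ce[i]+[220,0];print(s[i],q,"z48",onz(c,q,.048)[:2],"z14",onz(c,q,.014)[:2])
E
python3 ee.py w16 290 295 0 250
```

```text
30.175 [ 0.46869197 -0.26294438  0.09524515] [3.13658975e+00 2.11437573e-03 1.59935931e+00] [ 0.03960495  0.53786531 -0.11123389]
[66 20  7  7 35] [289.  23.] z48 [ 0.4455 -0.1284] z14 [ 0.4424 -0.1194]
[ 87 156   6   5  14] [310. 158.] z48 [ 0.4617 -0.2203] z14 [ 0.461  -0.2246]
[ 90 162   9   5  21] [313.7143 164.1905] z48 [ 0.4646 -0.225 ] z14 [ 0.4643 -0.2299]
13.5 40.0 z.006 -0.1104 z.014 -0.1127 z.048 -0.1225
19.5 -28.8 z.006 -0.1147 z.014 -0.1169 z.048 -0.1261
23.5 -11.8 z.006 -0.1176 z.014 -0.1197 z.048 -0.1286
26.5 25.2 z.006 -0.1198 z.014 -0.1218 z.048 -0.1305
63.5 15.8 z.006 -0.1475 z.014 -0.1488 z.048 -0.154
70.5 -8.2 z.006 -0.153 z.014 -0.154 z.048 -0.1586
75.5 8.6 z.006 -0.1569 z.014 -0.1578 z.048 -0.162
129.5 -21.6 z.006 -0.2011 z.014 -0.2008 z.048 -0.1995
135.5 19.0 z.006 -0.2062 z.014 -0.2058 z.048 -0.2039
142.5 -22.6 z.006 -0.2123 z.014 -0.2117 z.048 -0.2091
165.5 23.8 z.006 -0.2327 z.014 -0.2315 z.048 -0.2264
174.5 -42.2 z.006 -0.241 z.014 -0.2395 z.048 -0.2334
180.5 41.0 z.006 -0.2465 z.014 -0.2449 z.048 -0.2381
195.5 -40.0 z.006 -0.2606 z.014 -0.2586 z.048 -0.2501
200.5 36.4 z.006 -0.2654 z.014 -0.2632 z.048 -0.2542
214.5 -34.2 z.006 -0.279 z.014 -0.2764 z.048 -0.2657
```

```bash
python3 -c "
from bench import robot
print(robot.close_job())"
```

```text
the job is handed in; nothing more can be done
None
```

The job is handed in at about 30 s: hub_b stands flange up next to hub_a, hub_c is tucked under its flange, and the row is against the stop plate after a final push of about 6 N that moved nothing; the last checks were numeric, as my picture views had run out.

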